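Reassemble the two-deck test-tube stand

ROBOT

A 7-joint arm with a two-finger parallel gripper is mounted at the origin on the work surface. World frame = base frame: x ahead of the robot, y to its left, z up, the work surface at z = 0. Lengths are in mm, angles in rad, forces in N, time in s.
With the tool pointing down it reaches from about 400 to 875 mm from the base axis. Payload 4.4 kg.
Tool frame: the origin (TCP) lies at the very end of the fingers, on their centre line; the grasp point (between the pads) lies 19 mm behind it; z points along the fingers, y is the line along which they close (so a half turn about z gives the same grasp; the last joint's range is limited). The gripper opens to 85 mm and grips with 20 to 120 N. Pads are 22 mm wide; open, the fingers measure 114 mm over their backs; the gripper's body (76 mm by 85 mm) begins 54 mm behind the grasp point. The pads swing forward as they close: fully open they stand 13 mm farther back than shut.
Start: joints at [1.205, 0.628, 0.038, 1.517, -0.027, 0.996, -0.02], TCP at [191.992, -621.013, 231.313] pointing down, gripper open.
Joint ranges: [-3.06, 3.06], [-0.37, 2.12], [-1.25, 1.32], [0.18, 2.47], [-1.1, 4.24], [0.23, 1.98], [-2.94, 2.94]. Speed limits (rad/s): [2.57, 2.57, 3.14, 3.14, 3.14, 3.14, 3.14].

INTERFACE

Orientations are given as [roll, pitch, yaw] about the fixed x, y, z axes, in that order (R = Rz(yaw) Ry(pitch) Rx(roll)).
In Python, from cell import monitor, viewer, workorder gives the robot as it stands.
- The arm moves only by the tool arm_command, never from a script. Its argument "series" is one flat list of numbers, 5 for each row, row after row: the opening in per cent of the stroke, from 0 (shut) to 100 (fully open), then the shift along the tool's x, y, z in cm, then the turn about the tool's z in degrees. In form: [claw, x, y, z, roll, claw, x, y, z, roll, ...]. A call has exactly 5 rows; each row is the pose to reach, as a shift and turn from the pose commanded when the call began, along the tool's axes at that moment; what a row does not reach only later rows make up. A row lasts 1/12 s, in which the tool goes at most 41.7 mm and 7.16 degrees, less where a joint would pass 70% of its speed; a pose out of reach is approached as far as the arm can. A call with a gripper value outside its range is refused whole. The fingers move at their own pace and stop on an object; the grip force is fixed at half the most. Time passes only in rows, so rows that repeat a pose let the fingers close, or fill a call up. It gives the time, the measured TCP pose, the force, the opening and the grip force at its end, in the units of the state.
- monitor.read_state(): the state, without advancing time (a new reading comes with each control period).
- viewer.get_image(name): name is "scene" or "top"; returns (picture, depth): 480x640x3 uint8, red, green, blue; 480x640 float32, mm along the optical axis (not along the pixel's ray), 0 where there is no reading.
- viewer.camera_model(name): a dict with "mtx" (3x3 intrinsics, pixels), "dist_coeffs" ([k1, k2, p1, p2, k3] as OpenCV has them; the pictures are not rectified), "R" (3x3) and "t" (3): a world point X has camera coordinates R X + t. Camera axes: x right, y down, z forward; pixel columns grow to the right and rows downward; lengths in mm; the calibration is good to about 2 mm. A picture is of the moment at which its call begins. camera_model takes no time and is no camera call.
- workorder.finish_job(): hands the job in; it is judged then, once.
The state is a dict: "clock": time; "qpos": joint angles; "qd": joint speeds; "tau": joint torques, N m; "eef_pos": TCP position; "tool_rot": TCP orientation; "force": force on the tool from outside, world axes, zero at the start; "torque": the same for the moment, N m; "width": finger opening in mm; "gripper_force": force on a finger pad.
Only numpy, scipy, OpenCV 4.12 (cv2) and the standard library are available. Lean on these libraries where they do the work, as an engineer would, in place of code of your own. Each camera call takes 0.05 s, during which the arm holds its last target. There are 200 camera calls.

TASK

Put the washed test-tube stand back together on its spindle: lower the long spacer sleeve from the slanting drying rack over the spindle and down into the cup, then set the loose perforated deck on top of it with its tube holes in line with those of the lower deck, and then the clamp knob on top, grip upwards. Lower every part gently until it is fully home (never let one fall down the spindle), let go, and leave the small beaker, the Petri dish and the cork stopper among the parts standing where they are.

Things in the scene. Friction and masses are not known exactly. Their poses are not given: they have to be found in the camera images.
- spindle_foot (a point): foot of the fixed stand's steel spindle, on its axis and on the top face of the white lower deck (12 mm above the bench). x, y: the deck's short and long directions, z up. Deck 110 (x) x 170 (y) x 12 mm with 8 round marks under the tube holes. Spindle 14 mm in diameter, its tip (last 12 mm tapered) 166 mm above this point
- cup_rim (a point): centre of the mouth of the open white cup round the spindle's foot, 52 mm above spindle_foot; 62 mm outside, 52 mm inside diameter. The sleeve's lower half goes into it, so the sleeve can be lowered fully home only while held near its upper end
- rack: fixed aluminium slant rack, foot plate 130 (x) x 70 (y) x 10 mm, origin under its centre, highest point 130 mm. The sleeve leans to +x at 45 degrees: lower end's centre at (-45, 0, 45) mm, upper end's at (26, 0, 116) mm. Its upper 40 mm lie between two cheeks (55 mm over all); only the lower 60 mm can be gripped, from above, fingers on its +-y sides, where the rack below is 30 mm wide. Lift it out upwards
- sleeve_mid (a point): centre of the spacer sleeve, a plain white plastic tube 100 mm long, 40 mm outside and 24 mm inside diameter, about 160 g; z is its axis (at the start up the slant). Same either way up; it can stand by itself on the bench. Seated, this point is 50 mm above spindle_foot
- deck_mid (a point): on the axis of the loose upper deck, 21 mm above its underside. White plate 110 (x) x 170 (y) x 8 mm with 8 tube holes and in the middle a round hub, 40 mm in diameter, top 42 mm above the underside (the grip), 21 mm bore right through. About 220 g, lies flat, hub up; same after a half turn. x short side, y long side, z up. Seated on the sleeve, this point is 121 mm above spindle_foot
- knob_mid (a point): on the axis of the clamp knob, 30 mm above its underside. White, 61 mm high: skirt 64 mm in diameter and 12 mm high, above it a round grip 34 mm in diameter; blind bore from below, 21 mm in diameter, 32 mm deep; pushed on, not screwed. About 120 g, stands grip up. Seated on the deck's hub, this point is 172 mm above spindle_foot
- beaker: bystander: small glass beaker, 64 mm wide, 85 mm high, origin under its base. Other glassware and equipment stands only farther off: beyond 0.74 m from the robot's axis, or more than 55 degrees to its right
- petri: bystander: flat closed Petri dish, 90 mm wide, 16 mm high, origin under its base
- stopper: bystander: cork stopper, 44 mm wide, 34 mm high, origin under its base
There are look-alikes about, which are no part of the job. Leave any blue or turquoise look-alike of the part that bears knob_mid alone.

How it is judged (in metres and radians):
On the way, in this order (a step that is already met when the one before it is completed fails the run):
1. the sleeve is over the spindle, fully home in the cup (horizontal distance between sleeve_mid and spindle_foot below 0.007 m and z of sleeve_mid in the frame of spindle_foot between 0.045 and 0.055 m and angle between the z axis of sleeve_mid and the z axis of spindle_foot, either way round below 0.08 rad), for 0.2 s.
2. the loose deck rests level on the sleeve, holes in line with the lower deck (all of step 1 and horizontal distance between deck_mid and spindle_foot below 0.007 m and z of deck_mid in the frame of spindle_foot between 0.116 and 0.126 m and angle between deck_mid's own z axis and vertical below 0.06 rad and angle between the y axis of deck_mid and the y axis of spindle_foot, either way round below 0.15 rad), for 0.2 s.
3. the knob sits fully down on the deck's hub (all of step 2 and horizontal distance between knob_mid and spindle_foot below 0.007 m and z of knob_mid in the frame of spindle_foot between 0.167 and 0.177 m and angle between knob_mid's own z axis and vertical below 0.08 rad), for 0.2 s.
At the end, for the whole second after the job is handed in: Sleeve, deck and knob are stacked in this order on the spindle, each within 7 mm of its axis and 5 mm of its seated height, upright (within 0.08 rad, deck 0.06), the deck's long side within 0.15 rad of the lower deck's (either way round), released and at rest (all of step 3 and linear speed of each of sleeve, deck, knob below 0.03 m/s); the robot touches nothing.
It fails at once if a part is dropped down the spindle (faster than 0.5 m/s on it) ((horizontal distance between sleeve_mid and spindle_foot below 0.01 m and z of sleeve_mid in the frame of spindle_foot below 0.2 m and linear speed of sleeve above 0.5 m/s) or (horizontal distance between deck_mid and spindle_foot below 0.01 m and z of deck_mid in the frame of spindle_foot below 0.17 m and linear speed of deck above 0.5 m/s) or (horizontal distance between knob_mid and spindle_foot below 0.01 m and z of knob_mid in the frame of spindle_foot below 0.18 m and linear speed of knob above 0.5 m/s)).
It fails at once if a bystander is shifted by more than 30 mm or tipped over (distance of any of beaker, petri, stopper from where it was at the start of the episode above 0.03 m or angle between any of beaker, petri, stopper's own z axis and vertical above 0.5 rad).
It also fails if it takes over 72 s, if anything falls off the work surface, if the arm or the gripper's body presses on something with over 40 N, if the wrist force passes 120 N, or if a joint passes its speed limit or range.

## Working session

There is one attempt and no reset: what is moved stays moved. The work goes in short steps, Python scripts to look and compute and a tool call to move; the robot and the scene stay as the last step left them, time stands still between calls to the robot, and variables do not carry over. Pictures are saved under pics/ and viewed, at most 10 in all, crops included, and the job is handed in when it is done.

Besides the shell and the picture viewer there is one more tool, called as name(argument=value, ...) on one line, values as JSON. arm_command: Moves the arm, as the interface text tells. Its arguments: {"type":"object","properties":{"series":{"type":"array","items":{"type":"number"}}},"required":["series"]}

```bash
ls; mkdir -p pics; python3 - <<'E'
from cell import monitor, viewer
import cv2, numpy as np
s=monitor.read_state(); print(s)
for n in("scene","top"):
    im,d=viewer.get_image(n); cv2.imwrite(f"pics/{n}0.png",im[:,:,::-1]); np.savez(f"{n}0.npz",im=im,d=d)
    m=viewer.camera_model(n); print(n,m)
E
```

```text
pics
{'clock': 0.0, 'qpos': array([ 1.20520283,  0.62936211,  0.03845205,  1.51839949, -0.02700251,
        0.99632367, -0.02002645]), 'qd': array([ 1.85207915e-03, -3.88757121e-05,  5.32061654e-04, -4.78767273e-04,
        1.30451830e-03,  1.51477950e-04,  1.43392285e-03]), 'tau': array([-2.23865658e-05, -5.63400149e+01,  1.22621454e+00, -1.93449086e+01,
        1.10334056e-02,  1.05106883e-02, -1.31287544e-05]), 'eef_pos': array([ 191.78854215, -620.37746643,  230.36886977]), 'tool_rot': array([-3.13961861e+00,  3.16746930e-05,  2.99756830e-01]), 'force': array([ 0.2120705 , -0.19517613,  0.48882657]), 'torque': array([-0.00534908, -0.0027865 ,  0.0007049 ]), 'gripper_force': 0.0, 'width': 85.37210744481771}
scene {'mtx': array([[438.9124882 ,   0.        , 321.69961123],
       [  0.        , 438.9124882 , 246.92392084],
       [  0.        ,   0.        ,   1.        ]]), 'dist_coeffs': array([-0.07583067,  0.        ,  0.        ,  0.        ,  0.        ]), 'R': array([[-0.70762985,  0.7065082 , -0.01030278],
       [ 0.41750202,  0.40631242, -0.81277443],
       [-0.57004566, -0.57944488, -0.58248741]]), 't': array([ 395.69306599, -159.73314556, 1395.40370431])}
top {'mtx': array([[609.15636717,   0.        , 309.14800969],
       [  0.        , 609.15636717, 238.60826431],
       [  0.        ,   0.        ,   1.        ]]), 'dist_coeffs': array([-0.05394464,  0.        ,  0.        ,  0.        ,  0.        ]), 'R': array([[-0.00322639, -0.99999059, -0.00290174],
       [-0.99478661,  0.00350534, -0.10191813],
       [ 0.10192735,  0.00255778, -0.99478856]]), 't': array([ -26.07435222,  528.76621967, 1122.83859949])}
```

View pics/scene0.png

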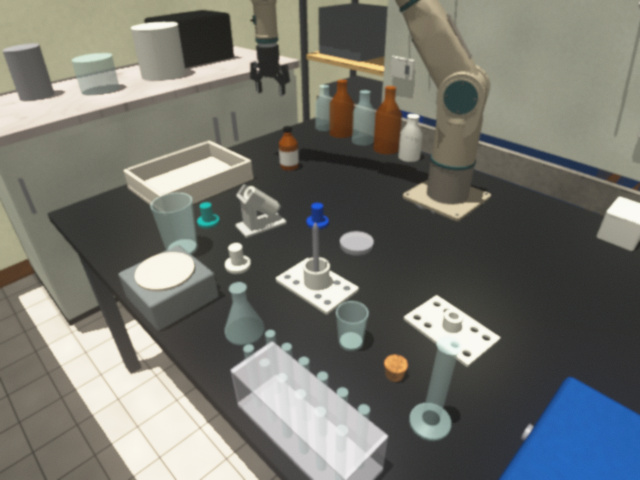

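View pics/top0.png

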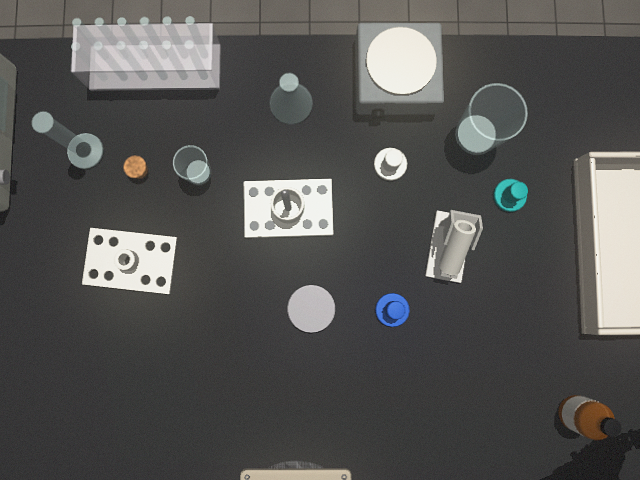

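The top view has image up as +x and left as +y. The parts I can make out:
- **Stand:** (288,208), with the spindle and cup.
- **Loose deck:** (129,261), with its hub.
- **White knob:** (391,163). Its look-alikes are blue (393,310) and turquoise (512,195); white fits the description.
- **Rack and sleeve:** (455,245).
- **Bystanders:** beaker (192,165), Petri dish (311,309), stopper (135,167).

Next I'll measure these and take an enlarged crop of the knob and rack.

```bash
cat > h.py <<'E'
import numpy as np, cv2
from cell import monitor, viewer
def rays(n,uv):
    m=viewer.camera_model(n); R,t=m["R"],m["t"]
    p=cv2.undistortPoints(np.array(uv,float).reshape(-1,1,2),m["mtx"],m["dist_coeffs"]).reshape(-1,2)
    return -R.T@t, np.c_[p,np.ones(len(p))]@R, (R,t)
def plane(n,uv,z):
    c,d,_=rays(n,uv); return c+d*((z-c[2])/d[:,2])[:,None]
def cloud(n,d):
    v,u=np.mgrid[0:480,0:640]; c,r,_=rays(n,np.c_[u.ravel(),v.ravel()])
    return (c+r*d.reshape(-1,1)).reshape(480,640,3)
def grab(n):
    return viewer.get_image(n)
def project(n,X):
    m=viewer.camera_model(n)
    return cv2.projectPoints(np.array(X,float).reshape(-1,1,3),cv2.Rodrigues(m["R"])[0],m["t"],m["mtx"],m["dist_coeffs"])[0].reshape(-1,2)
E
python3 - <<'E'
from h import *
z=np.load("top0.npz"); im,d=z["im"],z["d"]; P=cloud("top",d)
np.set_printoptions(precision=1,suppress=True)
g=im.min(2); 
print("bench z",np.median(P[380:400,200:260,2]), "knob pix",P[160,391],P[158,395])
def rect(box,zp,thr=150,name=""):
    u0,v0,u1,v1=box; m=np.zeros((480,640),np.uint8); m[v0:v1,u0:u1]=(g[v0:v1,u0:u1]>thr)
    cs,_=cv2.findContours(m,cv2.RETR_EXTERNAL,cv2.CHAIN_APPROX_NONE); c=max(cs,key=cv2.contourArea)
    w=plane("top",c.reshape(-1,2),zp)[:,:2].astype(np.float32); r=cv2.minAreaRect(w); print(name,r); 
    return c
rect((235,170,345,245),12,150,"stand"); rect((70,220,190,300),8,150,"deck")
rect((370,140,412,185),12,150,"knobskirt")
for nm,b,lo,hi in (("cup",(260,180,320,235),54,75),("spindle",(260,170,320,235),130,190),("hub",(100,240,150,280),36,50),("knobgrip",(370,140,412,185),50,70),("petri",(280,280,340,340),8,30),("bluegrip",(370,290,415,330),50,70)):
    u0,v0,u1,v1=b; Q=P[v0:v1,u0:u1].reshape(-1,3); Q=Q[(Q[:,2]>lo)&(Q[:,2]<hi)]
    print(nm,len(Q),Q.min(0) if len(Q) else "",Q.max(0) if len(Q) else "", Q.mean(0) if len(Q) else "")
# rack
u0,v0,u1,v1=420,200,490,290; Q=P[v0:v1,u0:u1].reshape(-1,3)
for lo,hi in((5,15),(15,60),(60,90),(90,120),(120,140)):
    S=Q[(Q[:,2]>lo)&(Q[:,2]<hi)]; print("rack",lo,len(S),S.min(0),S.max(0),S.mean(0))
F=im[:,:,::-1]
a=cv2.resize(F[195:295,415:495],None,fx=5,fy=5,interpolation=cv2.INTER_CUBIC); b=cv2.resize(F[135:185,365:415],(300,300),interpolation=cv2.INTER_CUBIC)
o=np.zeros((500,700,3),np.uint8); o[:,:400]=a; o[:300,400:]=b; cv2.imwrite("pics/crop1.png",o)
E
```

```text
bench z 1.0585067065275098 knob pix [ 671.1 -180.3   62.9] [ 675.2 -188.    61.3]
stand ((590.751708984375, 13.094291687011719), (109.25248718261719, 169.92799377441406), 1.5207809209823608)
deck ((490.0248718261719, 319.165771484375), (171.11752319335938, 110.4971923828125), 83.65239715576172)
knobskirt ((676.7064208984375, -185.60513305664062), (62.031795501708984, 61.51792526245117), 43.99175262451172)
cup 315 [559.6 -18.6  54. ] [621.3  42.1  73.9] [589.8  12.2  63.4]
spindle 81 [583.7   5.4 131.4] [597.6  18.6 179.1] [588.7  11.8 163.4]
hub 254 [471.2 299.6  36.1] [509.  337.4  49.1] [489.7 318.1  42.1]
knobgrip 259 [ 660.1 -201.8   50.4] [ 692.8 -169.8   65.9] [ 676.  -184.7   60.2]
petri 1782 [353.3 -74.3   9.5] [441.7  12.6  23.4] [397.8 -31.2  16.6]
bluegrip 265 [ 378.4 -200.1   50.7] [ 410.8 -168.7   67.8] [ 394.8 -183.8   60.9]
rack 5 1000 [ 432.7 -375.3    5. ] [ 605.1 -239.7   15. ] [ 507.2 -277.7    9.8]
rack 15 174 [ 452.3 -316.5   15. ] [ 580.3 -251.6   60. ] [ 487.6 -279.    47. ]
rack 60 454 [ 457.6 -317.9   60. ] [ 563.7 -267.2   89.9] [ 486.6 -283.8   75.9]
rack 90 1120 [ 486.5 -331.7   90.1] [ 571.  -266.5  120. ] [ 531.3 -296.7  105.8]
rack 120 231 [ 515.6 -328.6  120. ] [ 555.9 -271.3  131.6] [ 532.3 -297.6  124.5]
```

View pics/crop1.png

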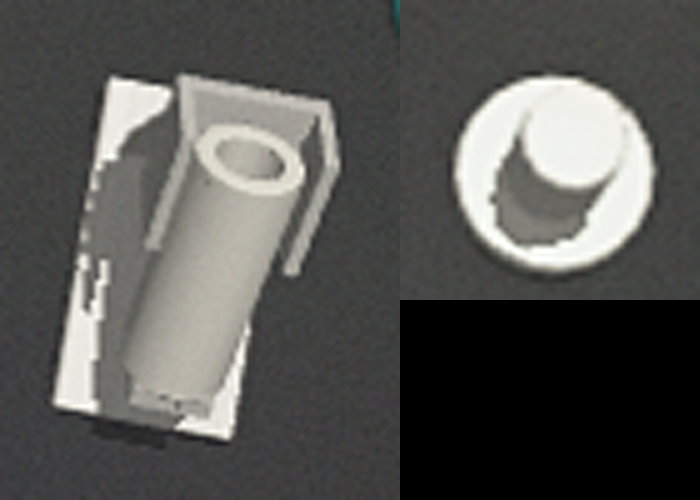

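The crop shows the sleeve leaning up and slightly to the right in the rack, with its upper ring near pixel (465,227) and the foot plate's lower-left corner near (425.6,276). The right half confirms the white knob with its grip up, so that's the one to use. Next I'll fit the sleeve axis and the cheek extent.

```bash
python3 - <<'E'
from h import *
from scipy.optimize import least_squares
np.set_printoptions(precision=1,suppress=True)
z=np.load("top0.npz"); P=cloud("top",z["d"])
Q=P[200:290,420:490].reshape(-1,3)
E=plane("top",[(437,210.6),(425.6,276),(461.4,283)],10); print("plate corners",E, np.degrees(np.arctan2(*(E[0]-E[1])[[1,0]])))
print("ring",plane("top",[(465,227)],116))
def ax(p):
    x,y,a=p; c=np.array([np.cos(a),np.sin(a),0]); return np.array([x,y,45])-45*c,(c+[0,0,1])/2**.5
def res(p,S): 
    o,d=ax(p); w=S-o; s=w@d; return np.linalg.norm(w-s[:,None]*d,axis=1)-20,s
p=np.array([520,-290,-.2])
for k in range(8):
    r,s=res(p,Q); S=Q[(abs(r)<(8 if k<3 else 4))&(s>5)&(s<58)]
    p=least_squares(lambda q:res(q,S)[0],p,loss="soft_l1").x
r,_=res(p,S);print("rack x,y,yaw",p,np.degrees(p[2]),len(S),r.std())
o,d=ax(p); print("lower",o,"upper",o+100*d)
# points in rack frame
c,s_=np.cos(p[2]),np.sin(p[2]); L=(Q-[p[0],p[1],0])@np.array([[c,-s_,0],[s_,c,0],[0,0,1]])
m=(abs(L[:,1])>21.5)&(abs(L[:,1])<30)&(L[:,2]>40); K=L[m]; off=(K[:,2]-K[:,0]-90)/2**.5; s=(K[:,0]+K[:,2])/2**.5
print("cheek s range",np.percentile(s,[0,5,50,95,100]),"offset",np.percentile(off,[0,5,50,95,100]))
g=np.array([-24,0,0]); print("grasp xy at rack x=-24",p[0]-24*c,p[1]-24*s_)
E
```

```text
plate corners [[ 583.8 -274.5   10. ]
 [ 458.  -249.6   10. ]
 [ 444.3 -317.9   10. ]] -11.192679040266807
ring [[ 539.  -300.7  116. ]]
rack x,y,yaw [ 516.2 -295.2   -0.2] -11.246596645231833 517 1.3356551190574835
lower [ 472.1 -286.5   45. ] upper [ 541.4 -300.2  115.7]
cheek s range [ 55.   62.   91.8 110.4 112.4] offset [-62.6 -27.8   1.1  12.3  14.8]
grasp xy at rack x=-24 492.67448722408903 -290.551022169685
```

```bash
cat >> h.py <<'E'
def go(x,y,z,yaw=None):
    s=monitor.read_state(); p=s["eef_pos"]; a=s["tool_rot"][2]
    R=cv2.Rodrigues(np.array([0,0,a]))[0]@np.diag([1,-1,-1.])
    d=R.T@(np.array([x,y,z])-p)/10
    r=0 if yaw is None else -(np.degrees(a)*-1+yaw)
    print("cm",np.round(d,2),"roll",round(r,1),"at",np.round(p,1),"yaw",round(np.degrees(a),1),"rot",np.round(s["tool_rot"][:2],3),"w",round(s["width"],1),"t",round(s["clock"],2),"F",np.round(s["force"],1))
E
python3 -c "
from h import *
go(492.7,-290.6,230,-11.25)"
```

```text
cm [ 38.49 -22.63   0.05] roll 28.4 at [ 191.8 -620.5  230.5] yaw 17.2 rot [-3.14 -0.  ] w 85.2 t 0.1 F [-0.3 -0.  -0. ]
```

arm_command(series=[100,3.5,-2.06,0,0,100,7,-4.12,0,0,100,10.5,-6.18,0,0,100,14,-8.24,0,0,100,17.5,-10.3,0,0])

```text
clock: 0.52
eef_pos: [329.5, -469.2, 231.0]
tool_rot: [-3.141, 0.0, 0.299]
force: [1.1, -0.3, 0.0]
width: 85.4
gripper_force: 0.0
```

arm_command(series=[100,3.5,-2.06,0,0,100,7,-4.12,0,0,100,10.5,-6.18,0,0,100,14,-8.24,0,0,100,17.5,-10.3,0,0])

```text
clock: 0.93
eef_pos: [466.4, -319.1, 231.1]
tool_rot: [-3.141, 0.0, 0.3]
force: [0.4, -0.1, -0.6]
width: 85.0
gripper_force: 0.0
```

arm_command(series=[100,3.5,-2.06,0,7,100,3.5,-2.06,0,14,100,3.5,-2.06,0,21,100,3.5,-2.06,0,28.4,100,3.5,-2.06,0,28.4])

```text
clock: 1.35
eef_pos: [492.9, -290.3, 230.9]
tool_rot: [3.141, 0.001, -0.198]
force: [0.1, -0.4, -0.4]
width: 85.4
gripper_force: 0.0
```

```bash
python3 -c "
from h import *
go(492.7,-290.6,62,-11.25)"
```

```text
cm [-1.000e-02  4.000e-02  1.689e+01] roll -0.1 at [ 492.9 -290.3  230.9] yaw -11.4 rot [3.141e+00 1.000e-03] w 85.4 t 1.35 F [ 0.1 -0.4 -0.4]
```

arm_command(series=[100,0,0,4,0,100,0,0,8,0,100,0,0,12,0,100,0,0,14,0,100,0,0,15,0])

```text
clock: 1.77
eef_pos: [490.6, -289.6, 77.8]
tool_rot: [-3.139, 0.006, -0.193]
force: [-0.4, -0.1, 0.1]
width: 85.3
gripper_force: 0.0
```

arm_command(series=[100,0,0,0.5,0,100,0,0,1,0,100,0,0,1.5,0,100,0,0,1.9,0,100,0,0,1.9,0])

```text
clock: 2.18
eef_pos: [493.2, -291.0, 62.7]
tool_rot: [3.141, -0.001, -0.196]
force: [0.3, 0.3, -0.7]
width: 85.8
gripper_force: 0.0
```

arm_command(series=[0,0,0,0,0,0,0,0,0,0,0,0,0,0,0,0,0,0,0,0,0,0,0,0,0])

```text
clock: 2.6
eef_pos: [493.2, -290.8, 63.3]
tool_rot: [-3.142, -0.001, -0.196]
force: [-0.7, 1.1, 6.3]
width: 38.0
gripper_force: 59.4
```

arm_command(series=[0,0,0,0,0,0,0,0,0,0,0,0,0,0,0,0,0,0,0,0,0,0,0,0,0])

```text
clock: 3.02
eef_pos: [493.2, -290.8, 63.2]
tool_rot: [-3.142, -0.001, -0.196]
force: [-1.5, 1.2, 6.6]
width: 37.6
gripper_force: 59.4
```

arm_command(series=[0,0,0,-0.7,0,0,0,0,-1.5,0,0,0,0,-3,0,0,0,0,-4.5,0,0,0,0,-6,0])

```text
clock: 3.43
eef_pos: [492.7, -290.8, 123.3]
tool_rot: [-3.142, 0.0, -0.196]
force: [0.2, -0.0, -2.0]
width: 37.6
gripper_force: 60.4
```

arm_command(series=[0,0,0,-1.5,0,0,0,0,-3,0,0,0,0,-4.5,0,0,0,0,-6,0,0,0,0,-6,0])

```text
clock: 3.85
eef_pos: [494.4, -291.9, 185.6]
tool_rot: [3.14, -0.005, -0.196]
force: [0.9, -0.4, -1.4]
width: 37.6
gripper_force: 60.4
```

```bash
python3 -c "
from h import *
np.set_printoptions(precision=1,suppress=True)
im,d=grab('scene'); go(540,-160,190)
p=project('scene',[monitor.read_state()['eef_pos']])[0]; print(p)
u,v=p.astype(int); c=im[max(v-70,0):v+80,u-75:u+75,::-1]; cv2.imwrite('pics/lift.png',cv2.resize(c,None,fx=4,fy=4,interpolation=cv2.INTER_CUBIC)[:600])"
```

```text
cm [  2.  -13.8  -0.6] roll 0 at [ 493.8 -291.4  184. ] yaw -11.2 rot [ 3.1 -0. ] w 37.7 t 3.9 F [ 0.1 -0.4 -1.8]
[261.7 164.5]
```

View pics/lift.png

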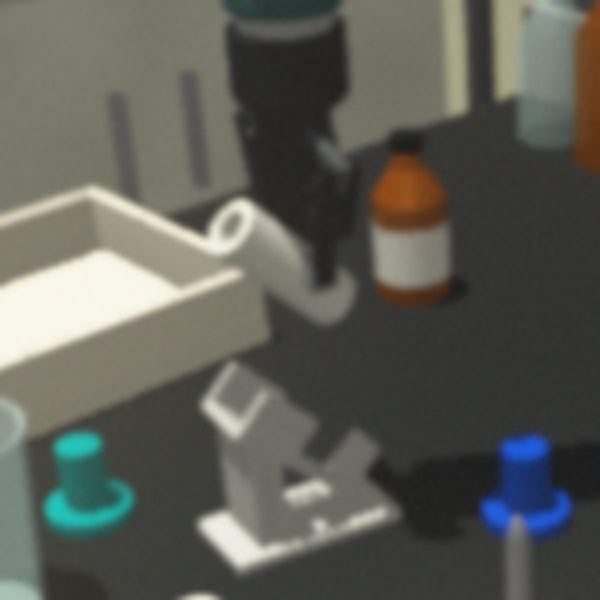

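The sleeve hangs firmly at 45° in the gripper (crop around (270,260)), clear of the rack. To turn it upright I'll push its leaning upper end against the fixed spindle above the cup, moving the tool in the lean direction.

```bash
python3 -c "
from h import *
print(monitor.read_state()['qpos'].round(2))
go(492.2,32,184)
go(492.2,32,110)"
```

```text
[ 0.38  0.58  0.15  1.79 -0.12  0.78 -1.17]
cm [ -6.45 -31.69   0.  ] roll 0 at [ 493.8 -291.4  184. ] yaw -11.2 rot [ 3.141e+00 -3.000e-03] w 37.7 t 3.9 F [ 0.1 -0.4 -1.8]
cm [ -6.45 -31.69   7.4 ] roll 0 at [ 493.8 -291.4  184. ] yaw -11.2 rot [ 3.141e+00 -3.000e-03] w 37.7 t 3.9 F [ 0.1 -0.4 -1.8]
```

arm_command(series=[0,-0.5,-2.5,0,0,0,-1.1,-5.5,0,0,0,-1.8,-9,0,0,0,-2.5,-12.5,0,0,0,-3.2,-16,0,0])

```text
clock: 4.32
eef_pos: [491.6, -126.1, 181.4]
tool_rot: [-3.142, 0.002, -0.197]
force: [0.7, -0.1, -1.2]
width: 37.7
gripper_force: 60.5
```

arm_command(series=[0,-0.7,-3.5,0,0,0,-1.4,-7,0,0,0,-2.1,-10.5,0,0,0,-2.8,-13.5,0,0,0,-3.2,-15.7,0,0])

```text
clock: 4.73
eef_pos: [490.5, 36.2, 181.4]
tool_rot: [-3.141, 0.002, -0.193]
force: [0.3, 0.5, -2.6]
width: 37.8
gripper_force: 60.5
```

arm_command(series=[0,0,0,2,0,0,0,0,4,0,0,0,0,6,0,0,0,0,7.3,0,0,0,0,7.3,0])

```text
clock: 5.15
eef_pos: [489.1, 32.4, 106.3]
tool_rot: [3.14, 0.006, -0.196]
force: [0.2, 0.5, -2.6]
width: 38.0
gripper_force: 60.8
```

```bash
python3 -c "
from h import *
go(558.9,18.7,110)"
```

```text
cm [ 7.11 -0.01 -0.37] roll 0 at [489.1  32.4 106.3] yaw -11.2 rot [3.14  0.006] w 38.0 t 5.15 F [ 0.2  0.5 -2.6]
```

arm_command(series=[0,0.5,0,-0.4,0,0,1,0,-0.4,0,0,2,0,-0.4,0,0,2.6,0,-0.4,0,0,3.2,0,-0.4,0])

```text
clock: 5.57
eef_pos: [524.1, 26.2, 114.2]
tool_rot: [-3.141, -0.001, -0.196]
force: [-6.4, 1.5, -3.9]
width: 37.5
gripper_force: 60.7
```

arm_command(series=[0,0.3,0,0,0,0,0.6,0,0,0,0,0.9,0,0,0,0,1.2,0,0,0,0,1.5,0,0,0])

```text
clock: 5.98
eef_pos: [527.1, 25.2, 110.6]
tool_rot: [3.139, 0.022, -0.194]
force: [-18.6, 4.8, -8.0]
width: 37.9
gripper_force: 62.0
```

arm_command(series=[0,0.3,0,0,0,0,0.6,0,0,0,0,0.9,0,0,0,0,1.2,0,0,0,0,1.2,0,0,0])

```text
clock: 6.4
eef_pos: [532.5, 23.7, 108.2]
tool_rot: [3.137, 0.036, -0.194]
force: [-23.6, 6.5, -9.8]
width: 37.8
gripper_force: 72.6
```

```bash
python3 -c "
from h import *
im,d=grab('scene'); go(558.9,18.7,110)
p=project('scene',[monitor.read_state()['eef_pos']])[0]; print(p)
u,v=p.astype(int); c=im[max(v-70,0):v+80,u-75:u+75,::-1]; cv2.imwrite('pics/push.png',cv2.resize(c,None,fx=4,fy=4,interpolation=cv2.INTER_CUBIC)[:600])"
```

```text
cm [ 2.7  -0.02 -0.18] roll 0 at [532.4  23.7 108.2] yaw -11.1 rot [3.137 0.036] w 37.7 t 6.45 F [-24.3   5.9  -9.3]
[336.64041634 240.08691045]
```

View pics/push.png

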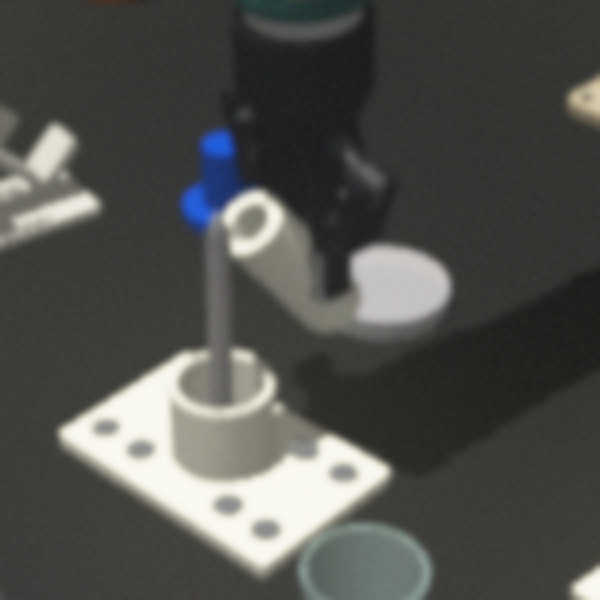

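It's working: the sleeve's upper end bears on the spindle near its tip (crop (235,215)), and the lean has dropped below 45°. I'll keep pushing.

arm_command(series=[0,0.3,0,-0.2,0,0,0.6,0,-0.4,0,0,0.9,0,-0.4,0,0,1.2,0,-0.4,0,0,1.5,0,-0.4,0])

```text
clock: 6.87
eef_pos: [537.0, 23.2, 109.3]
tool_rot: [3.136, 0.057, -0.192]
force: [-42.2, 11.3, -12.8]
width: 37.8
gripper_force: 87.5
```

arm_command(series=[0,0.3,0,0,0,0,0.6,0,0,0,0,0.9,0,0,0,0,1.2,0,0,0,0,1.5,0,0,0])

```text
clock: 7.28
eef_pos: [542.2, 22.2, 106.8]
tool_rot: [3.135, 0.077, -0.191]
force: [-58.3, 13.0, -8.1]
width: 38.2
gripper_force: 106.9
```

Force is climbing, and the tool tilt is bringing the body close to the spindle tip. From geometry the lean is about 17°, which is under the 21.8° tipping limit, so a sleeve set down and released at this lean rocks upright on its own. I'll back off and measure the lean.

arm_command(series=[0,-0.7,0,-0.2,0,0,-1.5,0,-0.4,0,0,-3,0,-0.4,0,0,-5,0,-0.4,0,0,-7,0,-0.4,0])

```text
clock: 7.7
eef_pos: [510.4, 28.8, 121.4]
tool_rot: [-3.141, -0.001, -0.196]
force: [0.4, 0.3, -2.1]
width: 37.6
gripper_force: 105.3
```

arm_command(series=[0,-1.5,0,-0.5,0,0,-3,0,-1,0,0,-3,0,-1,0,0,-3,0,-1,0,0,-3,0,-1,0])

```text
clock: 8.12
eef_pos: [482.8, 34.6, 131.7]
tool_rot: [-3.141, -0.003, -0.196]
force: [0.6, 0.6, -1.9]
width: 37.9
gripper_force: 105.3
```

```bash
python3 - <<'E'
from h import *
np.set_printoptions(precision=1,suppress=True)
im,d=grab('scene'); T,dt=grab('top'); go(540,-140,120)
e=monitor.read_state()['eef_pos']
p=project('scene',[e])[0]; u,v=p.astype(int); c=im[max(v-75,0):v+75,u-75:u+75,::-1]; c=cv2.resize(c,(600,600),interpolation=cv2.INTER_CUBIC); cv2.imwrite('pics/back.png',c); print(p,u-75,v-75)
# sleeve points in tool-xz coordinates from the scene and top cloud
a=monitor.read_state()['tool_rot'][2]; ux=np.array([np.cos(a),np.sin(a)]); uy=np.array([-np.sin(a),np.cos(a)])
for n,I,D in(('scene',im,d),('top',T,dt)):
    P=cloud(n,D).reshape(-1,3); g=I.reshape(-1,3).astype(int); m=(D.ravel()>0)&(g.min(1)>90)&(np.ptp(g,axis=1)<60)
    w=P-e; X=w[:,:2]@ux; Y=w[:,:2]@uy; m&=(abs(X)<70)&(abs(Y)<24)&(abs(w[:,2])<90); 
    print(n,m.sum())
    for lo in range(-60,90,15):
        k=m&(w[:,2]>=lo)&(w[:,2]<lo+15)
        if k.sum()>5: print(lo,k.sum(),np.percentile(X[k],[2,50,98]),np.percentile(Y[k],[2,50,98]))
E
```

```text
cm [ 9.1 16.   1.1] roll 0 at [482.4  34.4 131.3] yaw -11.3 rot [-3.1 -0. ] w 37.6 t 8.22 F [-0.4 -0.6 -2. ]
[354.8 225. ] 279 150
scene 526
-45 9 [-14.8  -7.5  -3.8] [ 2.1  8.6 16.8]
-30 64 [-27.8  -8.6   3.5] [-4.1 17.1 21.1]
-15 67 [-29.9  -1.5  11.9] [ 2.7 17.2 21.7]
0 34 [ 7.5 13.2 21.4] [ 0.8 13.7 23.4]
15 57 [ 8.6 18.4 30.4] [ 5.9 15.6 22.6]
30 76 [ 9.1 23.7 38.5] [-12.2  16.5  21.2]
45 164 [ 9.9 28.1 42.7] [-16.2   7.1  21.1]
60 55 [12.6 17.8 26.8] [-16.4   1.   21.1]
top 0
```

View pics/back.png

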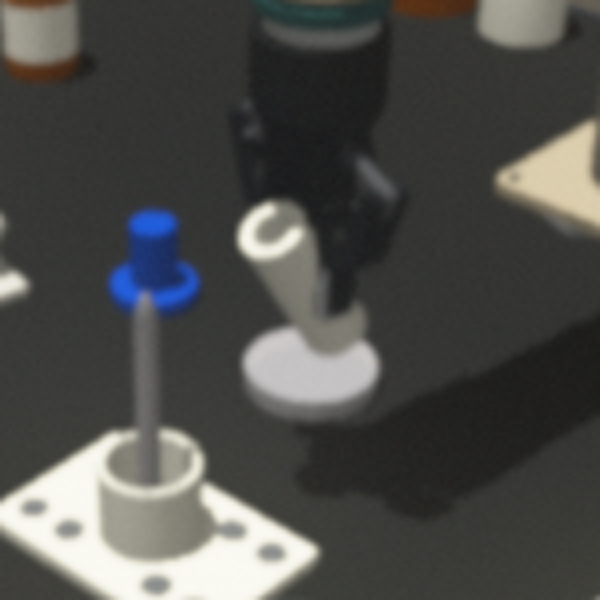

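The lean is now about 29°. It's blocked there because the sleeve's rim meets the gripper body, since I'd gripped too deep. The fix is to put the sleeve back in the rack, re-grip with the fingertips higher up, and repeat the push.

```bash
python3 -c "
from h import *
go(491.2,-290.4,190,-11.25)"
```

```text
cm [ 7.2  31.69 -5.87] roll -0.0 at [482.4  34.4 131.3] yaw -11.3 rot [-3.141e+00 -2.000e-03] w 37.6 t 8.22 F [-0.4 -0.6 -2. ]
```

arm_command(series=[0,0,1,-3,0,0,0.5,4,-5.9,0,0,1.4,8,-5.9,0,0,2.3,12,-5.9,0,0,3,15,-5.9,0])

```text
clock: 8.63
eef_pos: [482.0, -122.3, 191.0]
tool_rot: [3.14, -0.003, -0.198]
force: [0.2, -0.6, -1.7]
width: 37.8
gripper_force: 105.3
```

arm_command(series=[0,0.9,4,0,0,0,1.8,8,0,0,0,2.7,12,0,0,0,3.6,15,0,0,0,4.2,16.7,0,0])

```text
clock: 9.05
eef_pos: [489.3, -296.6, 190.2]
tool_rot: [3.138, -0.001, -0.202]
force: [0.4, -0.6, -1.8]
width: 37.7
gripper_force: 105.3
```

```bash
python3 -c "
from h import *
go(491.2,-290.4,90,-11.25)"
```

```text
cm [ 0.07 -0.64 10.02] roll -0.3 at [ 489.3 -296.6  190.2] yaw -11.6 rot [ 3.138e+00 -1.000e-03] w 37.7 t 9.05 F [ 0.4 -0.6 -1.8]
```

arm_command(series=[0,0,0,0,0,0,0,0,1,0,0,0,0,3,0,0,0,0,5,0,0,0,0,6,0])

```text
clock: 9.47
eef_pos: [489.0, -287.7, 127.4]
tool_rot: [-3.139, 0.004, -0.194]
force: [0.4, 1.5, -2.2]
width: 37.7
gripper_force: 105.3
```

```bash
python3 -c "
from h import *
go(491.2,-290.4,90,-11.25)"
```

```text
cm [0.27 0.22 3.74] roll 0.1 at [ 489.  -287.7  127.4] yaw -11.1 rot [-3.139  0.004] w 37.7 t 9.47 F [ 0.4  1.5 -2.2]
```

arm_command(series=[0,0,0,0,0,0,0,0,0,0,0,0,0,0.5,0,0,0,0,1,0,0,0,0,1,0])

```text
clock: 9.88
eef_pos: [489.9, -290.0, 120.1]
tool_rot: [-3.141, 0.0, -0.196]
force: [-0.6, 0.4, -2.4]
width: 38.0
gripper_force: 105.3
```

```bash
python3 -c "
from h import *
go(491.2,-290.4,74,-11.25)"
```

```text
cm [0.13 0.01 4.61] roll 0.0 at [ 489.9 -290.   120.1] yaw -11.2 rot [-3.141  0.   ] w 38.0 t 9.88 F [-0.6  0.4 -2.4]
```

Aligned. I'll lower it gently into the rack and watch the force.

arm_command(series=[0,0.1,0,1,0,0,0.1,0,2,0,0,0.1,0,3,0,0,0.1,0,3.5,0,0,0.1,0,3.5,0])

```text
clock: 10.3
eef_pos: [489.8, -289.8, 83.4]
tool_rot: [-3.141, 0.003, -0.196]
force: [-0.6, -0.3, -2.5]
width: 37.8
gripper_force: 105.3
```

arm_command(series=[0,0,0,0.3,0,0,0,0,0.6,0,0,0,0,0.9,0,0,0,0,1.1,0,0,0,0,1.1,0])

```text
clock: 10.72
eef_pos: [494.5, -291.8, 77.2]
tool_rot: [3.14, -0.008, -0.196]
force: [1.2, 0.9, 13.9]
width: 37.7
gripper_force: 105.6
```

arm_command(series=[70,0,0,0,0,100,0,0,0,0,100,0,0,0,0,100,0,0,0,0,100,0,0,0,0])

```text
clock: 11.13
eef_pos: [490.7, -290.4, 74.1]
tool_rot: [-3.142, 0.0, -0.196]
force: [0.2, 0.1, 0.4]
width: 85.5
gripper_force: 0.0
```

```bash
python3 - <<'E'
from h import *
np.set_printoptions(precision=1,suppress=True)
go(494.6,-291.0,70,-11.25)
im,d=grab('scene')
p=project('scene',[[520,-290,70]])[0]; u,v=p.astype(int); c=im[v-60:v+60,u-60:u+60,::-1]; cv2.imwrite('pics/rk.png',cv2.resize(c,(480,480),interpolation=cv2.INTER_CUBIC)); print(p)
E
```

```text
cm [ 0.4 -0.   0.4] roll 0.0 at [ 490.7 -290.4   74.1] yaw -11.2 rot [-3.1  0. ] w 85.5 t 11.13 F [0.2 0.1 0.4]
[258.2 205. ]
```

View pics/rk.png

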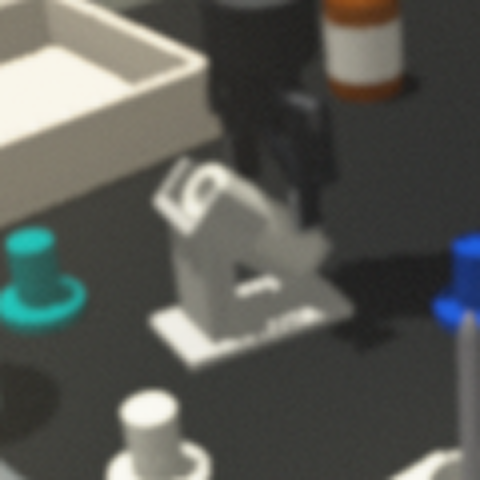

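The sleeve is back between the cheeks with its ring at (205,185) in the crop, lying fully down the slant. I'll re-grip higher and lift.

arm_command(series=[100,0.4,0,0.2,0,100,0.4,0,0.4,0,0,0.4,0,0.4,0,0,0.4,0,0.4,0,0,0.4,0,0.4,0])

```text
clock: 11.6
eef_pos: [494.8, -291.2, 70.2]
tool_rot: [-3.142, 0.0, -0.196]
force: [0.3, 0.1, -0.2]
width: 51.9
gripper_force: 0.0
```

arm_command(series=[0,0,0,0,0,0,0,0,0,0,0,0,0,0,0,0,0,0,-0.4,0,0,0,0,-0.8,0])

```text
clock: 12.02
eef_pos: [494.5, -291.0, 78.3]
tool_rot: [-3.141, 0.001, -0.196]
force: [1.0, -0.1, -1.8]
width: 36.3
gripper_force: 60.1
```

arm_command(series=[0,0,0,-1.5,0,0,0,0,-4,0,0,0,0,-7,0,0,0,0,-10,0,0,0,0,-11,0])

```text
clock: 12.43
eef_pos: [496.7, -292.5, 192.4]
tool_rot: [3.14, -0.006, -0.196]
force: [0.5, -0.7, -1.8]
width: 36.1
gripper_force: 60.4
```

```bash
python3 -c "
from h import *
go(482.4,34.0,190)"
```

```text
cm [ -7.77 -31.74   0.24] roll 0 at [ 496.7 -292.5  192.4] yaw -11.2 rot [ 3.14  -0.006] w 36.1 t 12.43 F [ 0.5 -0.7 -1.8]
```

arm_command(series=[0,-0.5,-2.5,0,0,0,-1.2,-5.5,0,0,0,-2,-9,0,0,0,-2.9,-12.5,0,0,0,-3.8,-16,0,0])

```text
clock: 12.85
eef_pos: [487.9, -125.3, 187.8]
tool_rot: [-3.141, 0.001, -0.197]
force: [0.1, 0.2, -1.7]
width: 36.5
gripper_force: 60.4
```

arm_command(series=[0,-0.8,-3.5,0,0,0,-1.6,-7,0,0,0,-2.4,-10.5,0,0,0,-2.8,-13.5,0,0,0,-3,-15.7,0,0])

```text
clock: 13.27
eef_pos: [488.8, 36.6, 187.8]
tool_rot: [-3.141, 0.002, -0.193]
force: [-0.2, -0.4, -1.2]
width: 36.9
gripper_force: 60.4
```

arm_command(series=[0,0,0,2,0,0,0,0,4,0,0,0,0,6,0,0,0,0,7,0,0,0,0,7,0])

```text
clock: 13.68
eef_pos: [487.9, 32.8, 116.2]
tool_rot: [3.14, 0.005, -0.196]
force: [0.1, -0.7, -2.6]
width: 36.5
gripper_force: 60.5
```

```bash
python3 -c "
from h import *
go(590.3-33.5*.981,12.5+33.5*.195,118)"
```

```text
cm [ 7.09  0.   -0.18] roll 0 at [487.9  32.8 116.2] yaw -11.2 rot [3.14  0.005] w 36.5 t 13.68 F [ 0.1 -0.7 -2.6]
```

arm_command(series=[0,1.5,0,0,0,0,3,0,0,0,0,3.5,0,0,0,0,4,0,0,0,0,4.5,0,0,0])

```text
clock: 14.1
eef_pos: [527.0, 25.2, 116.9]
tool_rot: [3.14, 0.015, -0.195]
force: [-13.3, 4.5, -6.5]
width: 36.4
gripper_force: 61.4
```

arm_command(series=[0,0.3,0,0,0,0,0.6,0,0,0,0,0.9,0,0,0,0,1.2,0,0,0,0,1.5,0,0,0])

```text
clock: 14.52
eef_pos: [530.7, 24.0, 113.4]
tool_rot: [3.137, 0.037, -0.194]
force: [-25.3, 6.4, -13.6]
width: 36.5
gripper_force: 66.6
```

arm_command(series=[0,0.4,0,-0.2,0,0,0.8,0,-0.4,0,0,1.2,0,-0.5,0,0,1.6,0,-0.6,0,0,2,0,-0.6,0])

```text
clock: 14.93
eef_pos: [537.9, 22.0, 115.8]
tool_rot: [3.134, 0.063, -0.193]
force: [-44.7, 9.9, -16.6]
width: 36.4
gripper_force: 100.6
```

```bash
cat > lean.py <<'E'
from h import *
np.set_printoptions(precision=1,suppress=True)
im,d=grab('scene'); s=monitor.read_state(); e=s['eef_pos']; a=s['tool_rot'][2]
ux=np.array([np.cos(a),np.sin(a)]); uy=np.array([-np.sin(a),np.cos(a)])
P=cloud('scene',d).reshape(-1,3); g=im.reshape(-1,3).astype(int); m=(d.ravel()>0)&(g.min(1)>85)&(np.ptp(g,axis=1)<60)
w=P-e; X=w[:,:2]@ux; Y=w[:,:2]@uy; m&=(abs(X)<70)&(abs(Y)<24)&(abs(w[:,2])<90)
for lo in range(-60,90,12):
    k=m&(w[:,2]>=lo)&(w[:,2]<lo+12)
    if k.sum()>5: print(lo+6,k.sum(),np.percentile(X[k],[2,50,98]),np.percentile(Y[k],[2,98]),"zmax",w[k,2].max())
go(490,32,130)
E
python3 lean.py
```

```text
-54 94 [24.5 35.2 66.9] [-23.2  20.6] zmax -48.17246094806896
-42 33 [-16.6  55.9  62. ] [ 2.5 15.5] zmax -36.062497385876185
-30 66 [-31.3  -4.7  61.4] [ 2.5 20.1] zmax -24.156713173741508
-18 90 [-38.2  -5.9  60.5] [ 0.3 20.3] zmax -12.120524172719882
-6 83 [-30.1   8.3  61.4] [ 3.1 21.3] zmax -0.4955601064548034
6 57 [ 8.7 25.9 62.1] [ 4.2 20.6] zmax 11.97996791955407
18 68 [ 9.  29.  61.1] [ 2.  22.4] zmax 23.893106641962078
30 112 [10.9 31.3 60.9] [-12.4  21.5] zmax 35.817983290531544
42 154 [11.5 34.8 60.4] [-13.   21.6] zmax 47.872447345401866
54 92 [17.8 27.3 60.5] [-15.9  19.5] zmax 59.614264689232215
cm [-4.9 -0.1 -1.4] roll 0 at [538.1  22.  115.5] yaw -11.0 rot [3.1 0.1] w 36.7 t 14.98 F [-41.9   9.  -14.4]
```

arm_command(series=[0,0.4,0,0,0,0,0.8,0,0,0,0,1.2,0,-0.2,0,0,1.6,0,-0.3,0,0,2,0,-0.3,0])

```text
clock: 15.4
eef_pos: [544.9, 21.6, 115.5]
tool_rot: [3.134, 0.09, -0.191]
force: [-63.8, 6.6, -7.8]
width: 36.8
gripper_force: 139.6
```

arm_command(series=[0,0.3,0,0,0,0,0.6,0,0,0,0,0.9,0,0,0,0,1,0,0,0,0,1,0,0,0])

```text
clock: 15.82
eef_pos: [547.6, 20.0, 113.6]
tool_rot: [3.131, 0.104, -0.191]
force: [-73.8, 14.4, -11.0]
width: 36.7
gripper_force: 161.4
```

arm_command(series=[0,-0.7,0,0,0,0,-1.5,0,0,0,0,-3,0,0,0,0,-5,0,0,0,0,-7,0,0,0])

```text
clock: 16.23
eef_pos: [527.5, 25.2, 127.0]
tool_rot: [3.141, 0.001, -0.196]
force: [0.6, -0.1, -0.6]
width: 36.2
gripper_force: 156.8
```

arm_command(series=[0,-1.5,0,0,0,0,-3,0,0,0,0,-4.5,0,0,0,0,-4.5,0,0,0,0,-4.5,0,0,0])

```text
clock: 16.65
eef_pos: [485.1, 34.0, 128.0]
tool_rot: [-3.141, -0.001, -0.196]
force: [1.6, 0.2, -2.7]
width: 36.4
gripper_force: 156.8
```

```bash
python3 lean.py
```

```text
-42 30 [-27.   -9.1  -3.5] [-3.7 19.8] zmax -36.13307665224232
-30 57 [-37.4  -9.9   2.2] [ 0.9 21.5] zmax -24.444862078128665
-18 62 [-32.3  -9.4   8.5] [-1.3 20.4] zmax -12.379082935463032
-6 53 [-22.1   2.9  15.4] [-0.  21.3] zmax -0.058058382230740335
6 35 [ 5.6 12.5 19.4] [ 2.7 23.6] zmax 11.88461131392836
18 43 [ 6.4 16.7 27.2] [-1.3 23.2] zmax 23.416502960494824
30 70 [ 3.4 18.3 33.3] [-12.   22.1] zmax 35.92475977287455
42 125 [ 3.5 22.4 34.9] [-14.1  21.3] zmax 47.99369409618242
54 63 [ 5.3 11.5 22.1] [-17.4  20. ] zmax 57.909994736014426
cm [ 0.4  0.1 -0.2] roll 0 at [486.2  33.9 128. ] yaw -11.2 rot [-3.1 -0. ] w 36.7 t 16.7 F [ 0.5  0.3 -1.3]
```

arm_command(series=[41,0,0,0,0,41,0,0,0,0,41,0,0,0,0,42,0,0,0,0,42,0,0,0,0])

```text
clock: 17.12
eef_pos: [485.2, 33.8, 127.2]
tool_rot: [3.142, -0.0, -0.196]
force: [-0.4, -0.4, -2.8]
width: 36.6
gripper_force: 156.8
```

arm_command(series=[43,0,0,0,0,43,0,0,0,0,43,0,0,0,0,43,0,0,0,0,43,0,0,0,0])

```text
clock: 17.53
eef_pos: [485.0, 33.9, 127.3]
tool_rot: [-3.142, 0.0, -0.196]
force: [0.1, -0.0, -1.2]
width: 36.9
gripper_force: 127.1
```

arm_command(series=[43.3,0,0,0,0,43.3,0,0,0,0,43.6,0,0,0,0,43.6,0,0,0,0,43.6,0,0,0,0])

```text
clock: 17.95
eef_pos: [485.0, 33.9, 127.3]
tool_rot: [-3.142, -0.0, -0.196]
force: [-0.6, -0.2, -3.0]
width: 37.7
gripper_force: 107.1
```

arm_command(series=[44,0,0,0,0,44.4,0,0,0,0,44.8,0,0,0,0,45,0,0,0,0,45,0,0,0,0])

```text
clock: 18.37
eef_pos: [485.0, 33.9, 127.3]
tool_rot: [3.142, 0.0, -0.196]
force: [-0.8, 1.0, -2.1]
width: 38.5
gripper_force: 64.2
```

arm_command(series=[45.4,1,0,0.3,0,45.6,2.5,0,0.6,0,45.8,4,0,0.9,0,45.8,5,0,0.9,0,45.8,5.8,0,0.9,0])

```text
clock: 18.78
eef_pos: [543.6, 22.1, 118.0]
tool_rot: [3.142, -0.001, -0.196]
force: [0.2, -0.1, -2.4]
width: 39.3
gripper_force: 41.6
```

arm_command(series=[45.8,0.3,0,0,0,45.8,0.6,0,0,0,45.8,0.9,0,0,0,45.8,1.2,0,0,0,45.8,1.5,0,0,0])

```text
clock: 19.2
eef_pos: [549.8, 21.0, 117.0]
tool_rot: [3.14, 0.014, -0.195]
force: [-14.2, 3.2, 0.4]
width: 39.0
gripper_force: 43.4
```

arm_command(series=[45.8,0.3,0,0,0,45.8,0.6,0,0,0,45.8,0.9,0,0,0,45.8,1.2,0,0,0,45.8,1.5,0,0,0])

```text
clock: 19.62
eef_pos: [553.9, 19.7, 113.8]
tool_rot: [3.138, 0.036, -0.194]
force: [-27.2, 5.5, -4.6]
width: 39.1
gripper_force: 51.6
```

```bash
python3 lean.py
```

```text
-54 159 [ 9.7 44.3 69.1] [-23.8  22.8] zmax -48.009735215477775
-42 71 [-23.8   2.8  66.4] [-14.5  20.4] zmax -36.379141696079586
-30 94 [-30.    1.8  45.3] [-0.9 21.3] zmax -24.119903533083374
-18 80 [-24.8   0.9  44.9] [-1.1 21.4] zmax -12.08386474686435
-6 80 [-19.5  10.   45.3] [ 1.2 21.5] zmax -0.13390832233332617
6 57 [ 8.1 18.3 45.4] [-0.5 21.8] zmax 11.649215105580339
18 63 [ 9.3 20.4 44.4] [ 2.5 22.7] zmax 23.96689118299517
30 71 [ 4.9 23.3 44.6] [-11.5  21.6] zmax 35.59685227974549
42 120 [ 0.6 23.6 44.3] [-12.5  20.8] zmax 47.792729324226826
54 92 [ 3.5 19.3 43.8] [-16.7  20.4] zmax 59.25472461934194
66 7 [35.9 39.1 41.4] [3.  5.8] zmax 65.07576599673794
cm [-6.5  0.  -1.6] roll 0 at [554.1  19.6 113.5] yaw -11.1 rot [3.1 0. ] w 39.3 t 19.67 F [-25.3   4.5  -3.2]
```

arm_command(series=[45.8,0.4,0,-0.3,0,45.8,0.8,0,-0.3,0,45.8,1.2,0,-0.4,0,45.8,1.6,0,-0.4,0,45.8,1.8,0,-0.4,0])

```text
clock: 20.08
eef_pos: [559.7, 16.7, 113.4]
tool_rot: [3.134, 0.061, -0.194]
force: [-42.7, 4.2, -7.6]
width: 39.5
gripper_force: 43.0
```

arm_command(series=[45.8,0.3,0,0,0,45.8,0.6,0,0,0,45.8,0.9,0,0,0,45.8,1,0,0,0,45.8,1,0,0,0])

```text
clock: 20.5
eef_pos: [600.7, 11.4, 123.3]
tool_rot: [-3.141, -0.004, -0.196]
force: [-0.3, -0.1, 0.4]
width: 39.3
gripper_force: 0.0
```

Gripper force is now zero, so the sleeve slipped out. I'll look before moving.

```bash
python3 - <<'E'
from h import *
im,d=grab('scene'); T,dt=grab('top'); np.savez('slip.npz',im=im,d=d,T=T,dt=dt)
a=cv2.resize(im[130:330,200:400],(400,400)); b=cv2.resize(T[130:330,180:380],(400,400)); cv2.imwrite('pics/slip.png',np.hstack([a,b])[:,:,::-1])
E
```

```text
(no output)
```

View pics/slip.png

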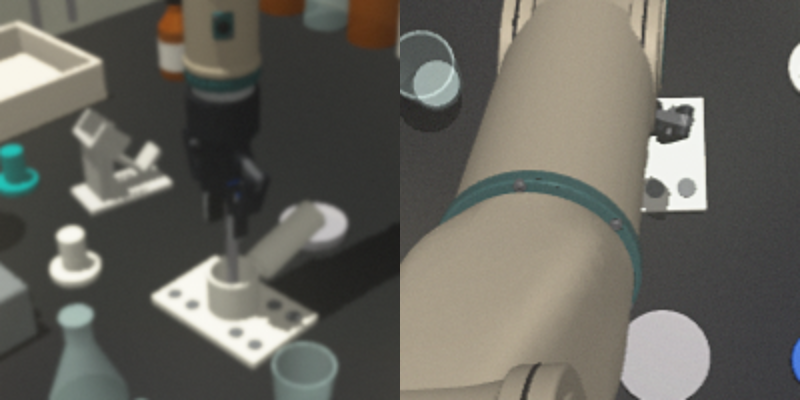

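The fingers straddle the spindle, and the sleeve has tipped toward the robot beside the cup. I'll raise straight up and look again.

arm_command(series=[60,0,0,-2,0,60,0,0,-5,0,60,0,0,-8,0,100,0,0,-11,0,100,0,0,-13,0])

```text
clock: 21.02
eef_pos: [600.1, 11.3, 255.9]
tool_rot: [-3.14, -0.005, -0.196]
force: [-0.4, 0.5, -0.6]
width: 74.0
gripper_force: 0.0
```

arm_command(series=[100,0,4,0,0,100,0,8,0,0,100,0,12,0,0,100,0,16,0,0,100,0,20,0,0])

```text
clock: 21.43
eef_pos: [559.6, -186.5, 253.1]
tool_rot: [-3.142, -0.002, -0.195]
force: [0.6, -0.0, -1.2]
width: 85.5
gripper_force: 0.0
```

```bash
python3 - <<'E'
from h import *
np.set_printoptions(precision=1,suppress=True)
im,d=grab('scene'); T,dt=grab('top'); np.savez('slip2.npz',im=im,d=d,T=T,dt=dt)
a=cv2.resize(im[180:330,250:400],(400,400),interpolation=cv2.INTER_CUBIC); b=cv2.resize(T[160:360,220:420],(400,400),interpolation=cv2.INTER_CUBIC); cv2.imwrite('pics/slip2.png',np.hstack([a,b])[:,:,::-1])
go(0,0,0)
for n,b,lo,hi,D in(('petri',(270,270,350,350),8,30,dt),):
    P=cloud('top',D); u0,v0,u1,v1=b; Q=P[v0:v1,u0:u1].reshape(-1,3); Q=Q[(Q[:,2]>lo)&(Q[:,2]<hi)]; print(n,len(Q),Q.min(0),Q.max(0),Q.mean(0))
E
```

```text
cm [-58.5  -7.5  25.3] roll 0 at [ 557.2 -194.8  253.4] yaw -11.9 rot [ 3.1 -0. ] w 85.4 t 21.53 F [-0.   0.1  0.3]
petri 1811 [328.6 -74.4   8. ] [469.5  40.7  29.6] [398.9 -30.4  16.7]
```

View pics/slip2.png

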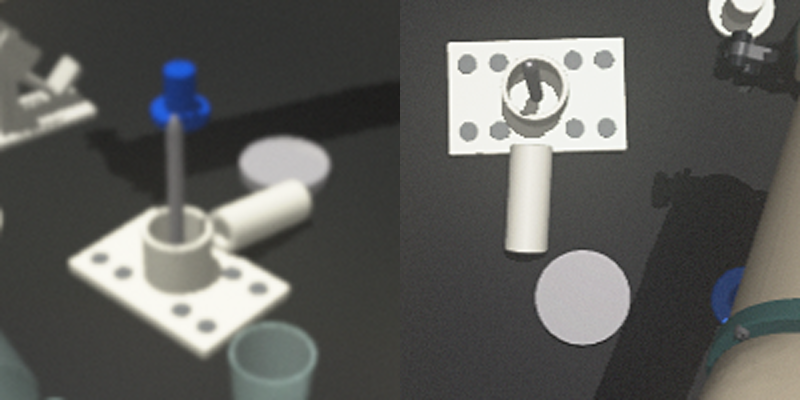

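The left crop shows the sleeve lying on the bench with one end on the deck's edge. In top-view pixels its ends are about (285,232) and (283,285). The Petri dish hasn't moved and nothing else was disturbed. Next I'll measure the sleeve axis to re-grip it.

```bash
python3 - <<'E'
from h import *
np.set_printoptions(precision=1,suppress=True)
z=np.load('slip2.npz'); P=cloud('top',z['dt']); Q=P[225:295,265:300].reshape(-1,3); Q=Q[(Q[:,2]>22)&(Q[:,2]<60)&(Q[:,0]<556)]
print(len(Q),Q.min(0),Q.max(0))
for lo in range(430,560,12):
    k=(Q[:,0]>=lo)&(Q[:,0]<lo+12)
    if k.sum()>8: print(lo+6,k.sum(),"y",np.percentile(Q[k,1],[2,98]),"mid",np.percentile(Q[k,1],[2,98]).mean(),"ztop",np.percentile(Q[k,2],95))
go(489,15,130,0)
E
```

```text
1127 [441.1  -3.2  22.6] [541.6  40.4  56.3]
436 18 y [ 5.  35.5] mid 20.215359443074462 ztop 39.899858011686334
448 131 y [ 2.7 40.1] mid 21.385399386470812 ztop 43.973847702331
460 143 y [ 0.9 40.2] mid 20.52444816596772 ztop 43.59496462778834
472 131 y [ 0.8 38.2] mid 19.487473814680502 ztop 45.919244131184996
484 141 y [ 0.7 38.2] mid 19.405564223601836 ztop 46.96027125511955
496 135 y [-1.1 38.2] mid 18.55229133884955 ztop 49.19123251368558
508 139 y [-1.2 36.2] mid 17.480138853442906 ztop 49.6578980645123
520 136 y [-1.4 36. ] mid 17.31956588992211 ztop 52.01728589088094
532 140 y [-1.9 36.1] mid 17.108674240319548 ztop 52.57532566493159
544 13 y [-0.4 35.6] mid 17.577861705655717 ztop 52.55799867058667
cm [-11.  -19.1  12.3] roll -11.9 at [ 557.2 -194.8  253.4] yaw -11.9 rot [ 3.1 -0. ] w 85.4 t 21.53 F [-0.   0.1  0.3]
```

arm_command(series=[100,-2,-3.5,0,0,100,-4,-7,0,0,100,-6,-10.5,0,0,100,-8,-14,0,0,100,-10,-17.3,0,0])

```text
clock: 21.95
eef_pos: [494.9, 6.5, 252.9]
tool_rot: [-3.141, -0.001, -0.196]
force: [1.2, 1.0, 0.9]
width: 85.4
gripper_force: 0.0
```

arm_command(series=[100,-1.4,-2.1,2,-4.5,100,-1.4,-2.1,6,-9,100,-1.4,-2.1,10,-9,100,-1.4,-2.1,12,-9,100,-1.4,-2.1,12,-9])

```text
clock: 22.37
eef_pos: [483.0, 28.0, 129.2]
tool_rot: [3.141, 0.007, -0.038]
force: [-0.0, -0.0, 1.2]
width: 85.6
gripper_force: 0.0
```

```bash
python3 -c "
from h import *
go(485,19.4,22,-2.9)"
```

```text
cm [ 0.23  0.85 10.72] roll 0.7 at [483.   28.  129.2] yaw -2.2 rot [3.141 0.007] w 85.6 t 22.37 F [-0.  -0.   1.2]
```

arm_command(series=[100,0,0,1.5,0,100,0,0,3,0,100,0,0,5,0,100,0,0,5,0,100,0,0,5,0])

```text
clock: 22.78
eef_pos: [486.3, 27.7, 83.2]
tool_rot: [-3.142, -0.0, -0.039]
force: [-0.7, -0.4, -0.3]
width: 85.8
gripper_force: 0.0
```

```bash
python3 -c "
from h import *
go(485,19.4,22,-2.9)"
```

```text
cm [-0.1   0.83  6.12] roll 0.7 at [486.3  27.7  83.2] yaw -2.2 rot [-3.142 -0.   ] w 85.8 t 22.78 F [-0.7 -0.4 -0.3]
```

arm_command(series=[100,0,0.83,1,0.7,100,0,0.83,3,0.7,100,0,0.83,5,0.7,100,0,0.83,6.1,0.7,100,0,0.83,6.1,0.7])

```text
clock: 23.2
eef_pos: [485.3, 19.4, 21.0]
tool_rot: [3.142, 0.001, -0.051]
force: [0.3, -0.2, -0.2]
width: 85.2
gripper_force: 0.0
```

arm_command(series=[44,0,0,0,0,44,0,0,0,0,44,0,0,0,0,44,0,0,0,0,44,0,0,0,0])

```text
clock: 23.62
eef_pos: [486.2, 19.3, 22.6]
tool_rot: [-3.141, -0.002, -0.051]
force: [-0.7, 0.6, 7.6]
width: 38.3
gripper_force: 41.0
```

arm_command(series=[44,0,0,-1.5,0,44,0,0,-4,0,44,0,0,-7,0,44,0,0,-8,0,44,0,0,-8,0])

```text
clock: 24.03
eef_pos: [487.3, 19.5, 103.8]
tool_rot: [-3.141, -0.006, -0.051]
force: [0.5, -0.2, -1.5]
width: 38.2
gripper_force: 40.5
```

arm_command(series=[44,1,0.1,0,0,44,2,0.1,0,0,44,2.9,0.1,0,0,44,2.9,0.1,0,0,44,2.9,0.1,0,0])

```text
clock: 24.45
eef_pos: [513.8, 16.9, 100.4]
tool_rot: [3.141, 0.002, -0.051]
force: [0.5, -0.4, -2.2]
width: 38.3
gripper_force: 40.5
```

```bash
sed -i 's/abs(X)<70/abs(X)<60/' lean.py; python3 lean.py; python3 -c "
from h import *
go(514,16,42,-2.9)"
```

```text
-54 28 [51.8 53.7 57.7] [-11.8   7.6] zmax -48.27649863411652
-42 45 [49.7 53.9 58.5] [-12.8  19.1] zmax -36.02992002765306
-30 10 [49.7 53.1 58.7] [-9.5 17.6] zmax -33.62817413338057
-6 92 [-39.3  41.6  59.3] [-9.  20.9] zmax -0.014329182830508103
6 139 [-40.6  34.7  57.6] [-12.5  22.6] zmax 11.860903989445163
18 183 [-7.9 27.1 56.1] [-13.7  21.7] zmax 23.97991990372323
30 90 [ 7.8 40.2 55.3] [-7.9 16.9] zmax 31.38572730298138
cm [-2.4 -1.4 -3. ] roll 0 at [513.2  16.9 100.5] yaw -2.9 rot [3.1 0. ] w 38.3 t 24.5 F [-0.1 -1.5 -2.1]
cm [0.08 0.08 5.85] roll -0.0 at [513.2  16.9 100.5] yaw -2.9 rot [3.141e+00 2.000e-03] w 38.3 t 24.5 F [-0.1 -1.5 -2.1]
```

arm_command(series=[44,0,0,1,0,44,0,0,2,0,44,0,0,2.5,0,44,0,0,3,0,44,0,0,3.5,0])

```text
clock: 24.92
eef_pos: [511.9, 16.9, 65.4]
tool_rot: [3.141, 0.005, -0.051]
force: [-3.8, 1.0, 2.6]
width: 38.2
gripper_force: 36.0
```

arm_command(series=[44,0,0,0.5,0,44,0,0,1,0,44,0,0,1.5,0,44,0,0,2,0,44,0,0,2.3,0])

```text
clock: 25.33
eef_pos: [515.0, 16.7, 44.4]
tool_rot: [-3.141, -0.001, -0.051]
force: [-10.3, 2.0, 36.1]
width: 38.1
gripper_force: 36.4
```

```bash
python3 lean.py
```

```text
-42 9 [-20.5 -11.6  10.4] [ 9.8 22.4] zmax -36.90026621000323
-30 96 [-24.4  29.3  52.1] [-5.5 23.2] zmax -24.38276316206919
-18 60 [-32.9  -8.2  54.6] [-12.8  21.6] zmax -12.049986924197363
-6 56 [-17.1  15.   54.6] [-13.2  21.2] zmax -0.38348892074657925
6 68 [ 7.7 33.1 55.1] [-12.5  23.3] zmax 11.985938092450844
18 108 [ 7.8 35.9 56.9] [-13.6  23. ] zmax 23.971600422844965
30 134 [ 2.  35.9 54. ] [-15.7  21. ] zmax 35.84874134807364
42 96 [10.4 35.1 47.5] [-18.7  21.2] zmax 47.72867810899469
54 40 [-9.7 30.4 35.8] [-12.6  21.9] zmax 54.104872046799294
cm [-2.6 -1.4 -8.6] roll 0 at [515.   16.7  44.4] yaw -2.9 rot [-3.1 -0. ] w 38.3 t 25.38 F [-6.6 -0.4 17.9]
```

arm_command(series=[44,0,0,-2,0,44,0,0,-4,0,44,0,0,-6,0,44,0,0,-7.5,0,44,0,0,-7.5,0])

```text
clock: 25.8
eef_pos: [518.3, 16.9, 121.1]
tool_rot: [-3.141, -0.009, -0.051]
force: [0.5, 0.0, -2.2]
width: 38.2
gripper_force: 33.8
```

```bash
python3 lean.py
```

```text
-54 35 [45.3 50.  58. ] [-14.2  23.1] zmax -53.56917517514866
-30 27 [-24.5 -13.4   1. ] [ 4.2 21.4] zmax -24.09841420084628
-18 61 [-35.5 -13.6  11.6] [ 5.9 21.3] zmax -12.363970962704585
-6 52 [-25.8   2.9  25.9] [ 6.8 21.3] zmax -0.0006185689043292086
6 40 [ 7.4 22.  37. ] [ 2.3 21.8] zmax 11.775729585815256
18 73 [ 3.8 26.2 48.8] [-12.4  22.4] zmax 23.581031970216586
30 154 [ 4.4 37.1 56. ] [-13.   21.5] zmax 35.986470868400474
42 106 [11.4 37.2 49.2] [-18.   20.8] zmax 47.8237337682766
54 38 [25.9 33.6 36.7] [-13.2  15.8] zmax 55.077869645042014
cm [-2.8 -1.4 -1. ] roll 0 at [517.1  17.  119.6] yaw -2.9 rot [-3.1 -0. ] w 38.3 t 25.85 F [ 0.6  0.6 -2. ]
```

arm_command(series=[44,0.7,0,0,0,44,1.3,0,0,0,44,1.8,0,0,0,44,2.3,0,0,0,44,2.8,0,0,0])

```text
clock: 26.27
eef_pos: [532.3, 15.8, 114.3]
tool_rot: [3.141, 0.023, -0.05]
force: [-18.5, 1.8, -7.6]
width: 37.8
gripper_force: 34.2
```

arm_command(series=[44,0.3,0,0,0,44,0.6,0,0,0,44,0.9,0,0,0,44,1.2,0,0,0,44,1.5,0,0,0])

```text
clock: 26.68
eef_pos: [539.8, 15.0, 111.8]
tool_rot: [3.14, 0.038, -0.05]
force: [-25.2, -0.2, -9.7]
width: 38.1
gripper_force: 48.0
```

```bash
sed -i 's/(abs(X)<60)/(X<min(60,(590.3-e[0])-8))\&(X>-60)/' lean.py; python3 lean.py
```

```text
-54 36 [24.2 27.2 30.9] [-12.7  16.2] zmax -48.232183143350284
-42 36 [-23.   23.3  31.3] [-12.1  20. ] zmax -37.22321318403212
-30 51 [-35.2 -14.9   1.9] [ 1.7 21.7] zmax -24.1183309773663
-18 62 [-37.1  -9.7  11.5] [ 4.5 21.7] zmax -12.018091127721021
-6 51 [-26.7   7.1  21.1] [ 2.6 21.7] zmax -0.046183210750967874
6 35 [ 7.2 17.4 28.2] [ 2.9 23. ] zmax 11.623918633724912
18 59 [ 7.8 21.5 39.6] [-12.   22.1] zmax 23.93633365703161
30 99 [ 7.5 24.9 41.7] [-11.8  21.6] zmax 35.69438541328864
42 94 [ 7.7 25.4 39.7] [-16.1  21.3] zmax 47.96258891281846
54 35 [15.8 19.4 24.9] [-12.7  17. ] zmax 54.680559517518105
cm [-5.1 -1.5 -1.8] roll 0 at [540.3  14.8 111.7] yaw -2.9 rot [3.1 0. ] w 38.3 t 26.73 F [-23.7   0.1  -9. ]
```

arm_command(series=[44.4,0.3,0,-0.3,0,44.6,0.6,0,-0.6,0,44.6,0.9,0,-0.6,0,44.6,1.2,0,-0.6,0,44.6,1.5,0,-0.6,0])

```text
clock: 27.15
eef_pos: [544.7, 14.8, 114.6]
tool_rot: [3.139, 0.059, -0.05]
force: [-39.1, 1.7, -8.6]
width: 38.2
gripper_force: 59.5
```

```bash
python3 lean.py | tail -6
```

```text
6 30 [ 8.5 16.5 25.2] [ 1.7 22.7] zmax 11.490493905957024
18 59 [ 6.4 20.1 34.6] [-13.   21.3] zmax 23.843363336824055
30 92 [ 6.2 21.1 36.4] [-13.6  21.6] zmax 35.88991756190923
42 84 [ 6.7 19.7 30.6] [-17.   20.6] zmax 47.81298195121691
54 18 [11.9 15.3 18.3] [-6.7 15.7] zmax 53.36787777417318
cm [-5.6 -1.4 -1.5] roll 0 at [545.4  15.  114.8] yaw -2.9 rot [3.1 0.1] w 38.2 t 27.2 F [-37.7   1.8  -8.9]
```

arm_command(series=[45,0,0,0,0,45.2,0,0,0,0,45.2,0,0,0,0,45.4,0,0,0,0,45.4,0,0,0,0])

```text
clock: 27.62
eef_pos: [545.7, 14.4, 115.0]
tool_rot: [3.139, 0.057, -0.05]
force: [-37.2, 1.6, -11.2]
width: 38.7
gripper_force: 42.8
```

```bash
python3 lean.py | tail -8
```

```text
-18 57 [-44.4 -17.8   5.5] [ 4.5 20.7] zmax -12.753250282477552
-6 54 [-35.8  -3.1  15.4] [ 4.2 20.8] zmax -0.29328925915763193
6 26 [ 9.1 16.5 25.7] [ 3.1 21.4] zmax 11.965359055421004
18 55 [ 5.8 18.9 35. ] [-12.2  21.3] zmax 23.929242778433718
30 91 [ 6.1 21.4 35.8] [-12.1  21.4] zmax 35.772819200303616
42 84 [ 7.3 19.  29. ] [-14.5  21.3] zmax 47.91637173571405
54 17 [11.5 14.5 16.8] [-6.2 12.3] zmax 51.75420838282798
cm [-5.7 -1.5 -1.5] roll 0 at [545.7  14.4 115.1] yaw -2.9 rot [3.1 0.1] w 38.9 t 27.67 F [-36.7   1.3 -11.3]
```

Pushing on is making the sleeve slide in the pads rather than turn. New plan: back off, lean it against the cup on the bench, release it, then push its foot toward the deck edge with the fingertips. Below about 21° of lean it rocks upright on its own.

arm_command(series=[44,-1,0,0,0,44,-2,0,0,0,44,-3,0,0,0,44,-5,0,0,0,44,-7,0,0,0])

```text
clock: 28.08
eef_pos: [502.8, 17.4, 123.3]
tool_rot: [3.141, -0.0, -0.051]
force: [-0.9, -0.5, -1.8]
width: 38.9
gripper_force: 52.7
```

arm_command(series=[44,-1,0,0,0,44,-1,0,0,0,44,-1,0,0,0,44,-1,0,0,0,44,-1,0,0,0])

```text
clock: 28.5
eef_pos: [494.0, 17.9, 124.2]
tool_rot: [-3.142, -0.002, -0.051]
force: [1.3, -0.3, -2.4]
width: 38.9
gripper_force: 52.7
```

```bash
python3 lean.py; cat > cyl.py <<'E'
# axis of the sleeve: lean direction fixed by tool yaw, 20 mm radius
from h import *
from scipy.optimize import least_squares
import sys
np.set_printoptions(precision=1,suppress=True)
def fit(x0,y0,zlo,zhi,yaw,th0,zref,views=('scene','top'),R=75):
    S=[]
    for n in views:
        im,d=grab(n); P=cloud(n,d).reshape(-1,3); g=im.reshape(-1,3).astype(int)
        m=(d.ravel()>0)&(g.min(1)>85)&(np.ptp(g,axis=1)<60)&(np.hypot(P[:,0]-x0,P[:,1]-y0)<R)&(P[:,2]>zlo)&(P[:,2]<zhi); S.append(P[m])
    S=np.vstack(S); u=np.array([np.cos(yaw),np.sin(yaw),0]); v=np.array([-u[1],u[0],0])
    def res(p,Q):
        o=np.array([x0,y0,zref])+p[0]*u+p[1]*v; d=np.sin(p[2])*u+np.sin(p[3])*v; d[2]=np.sqrt(1-d@d)
        w=Q-o; s=w@d; return np.linalg.norm(w-s[:,None]*d,axis=1)-20,s,o,d
    p=np.array([0,0,th0,0.])
    for k in range(10):
        r=res(p,S)[0]; Q=S[abs(r)<(12 if k<4 else 5)]
        p=least_squares(lambda q:res(q,Q)[0],p,loss='soft_l1').x
    r,s,o,d=res(p,Q); print('n',len(Q),'std',r.std().round(1),'axis at zref',o,'lean u,v deg',np.degrees(p[2:]),'s',np.percentile(s,[1,99]))
    return o,d,s
E
python3 -c "
from cyl import *
s=monitor.read_state(); e=s['eef_pos']; fit(e[0],e[1],e[2]-50,e[2]+62,s['tool_rot'][2],.6,e[2])"
```

```text
-42 24 [-30.9 -19.4 -11.3] [ 2.1 19.5] zmax -36.069860169545734
-30 47 [-42.6 -20.8  -4.9] [ 2.3 21.2] zmax -24.070317777929347
-18 56 [-39.5 -12.7   6.8] [ 2.4 21.7] zmax -12.283031725901594
-6 45 [-29.6   0.4  16.7] [-0.2 21.3] zmax -0.22355277561877074
6 32 [ 6.9 15.4 25.2] [ 3.1 22.2] zmax 11.886440414434958
18 55 [ 4.5 18.6 33.1] [-12.3  22.2] zmax 23.993619027970624
30 126 [ 4.1 27.2 40.4] [-13.3  21.2] zmax 35.93804602656115
42 92 [ 5.4 20.1 29.8] [-17.6  21.9] zmax 47.792535044137765
54 27 [ 9.3 14.6 19.1] [-12.4  16.3] zmax 52.021351265126555
cm [-0.4 -1.4 -0.6] roll 0 at [493.7  17.9 124.2] yaw -2.9 rot [ 3.1 -0. ] w 38.7 t 28.55 F [-0.  -0.7 -1.4]
n 400 std 1.5 axis at zref [486.6  18.7 124.2] lean u,v deg [37.4  0.2] s [-44.   54.7]
```

arm_command(series=[44,0,0,2,0,44,0,0,4.5,0,44,0,0,6.5,0,44,0,0,7.1,0,44,0,0,7.1,0])

```text
clock: 29.07
eef_pos: [491.6, 17.9, 52.0]
tool_rot: [3.141, 0.003, -0.051]
force: [0.1, 0.0, -2.0]
width: 38.5
gripper_force: 52.7
```

arm_command(series=[44,1,0,0,0,44,2,0,0,0,44,2.7,0,0,0,44,3.2,0,0,0,44,3.2,0,0,0])

```text
clock: 29.48
eef_pos: [526.2, 16.3, 54.2]
tool_rot: [-3.141, -0.003, -0.051]
force: [0.5, -1.1, -1.7]
width: 38.7
gripper_force: 52.7
```

arm_command(series=[44,0,0,0.1,0,44,0,0,0.2,0,44,0,0,0.3,0,44,0,0,0.4,0,44,0,0,0.4,0])

```text
clock: 29.9
eef_pos: [524.6, 16.4, 49.8]
tool_rot: [-3.141, -0.001, -0.051]
force: [-0.1, 0.5, 5.2]
width: 38.5
gripper_force: 53.1
```

arm_command(series=[44,0.2,0,0,0,44,0.4,0,0,0,44,0.4,0,0,0,47,0.4,0,0,0,50,0.4,0,0,0])

```text
clock: 30.32
eef_pos: [529.1, 16.1, 49.3]
tool_rot: [3.142, -0.002, -0.051]
force: [-0.1, 0.4, 0.1]
width: 42.5
gripper_force: 0.0
```

arm_command(series=[60,0,0,0,0,80,0,0,0,0,100,0,0,0,0,100,0,0,-1.5,0,100,0,0,-3,0])

```text
clock: 30.73
eef_pos: [527.7, 16.1, 78.9]
tool_rot: [3.141, 0.002, -0.051]
force: [0.3, -0.2, -0.2]
width: 85.4
gripper_force: 0.0
```

arm_command(series=[100,0,0,-3,0,100,0,0,-6,0,100,-3,0,-6,0,100,-7,0,-6,0,100,-10,0,-6,0])

```text
clock: 31.15
eef_pos: [426.1, 21.3, 139.7]
tool_rot: [-3.141, 0.0, -0.051]
force: [-0.6, 0.1, -0.9]
width: 85.5
gripper_force: 0.0
```

```bash
python3 -c "
from cyl import *
o,d,s=fit(520,16,4,90,-.05,.68,40); print('low end',o+s.min()*d,'up',o+s.max()*d); go(440,18,140)"
```

```text
n 1010 std 1.5 axis at zref [514.9  16.5  40. ] lean u,v deg [39.9 -0.1] s [-30.1  65.5]
low end [492.2  17.7  12.9] up [567.8  13.7 103.3]
cm [ 1.8  0.2 -0.1] roll 0 at [421.7  21.2 139.2] yaw -2.9 rot [3.1 0. ] w 85.3 t 31.25 F [ 0.8 -0.2  0.2]
```

The sleeve leans stably on the cup at 40° and is free. Next I'll bring the narrowed fingers in behind its lower half at z=40.

arm_command(series=[24,1,0.2,2.5,0,24,2.5,0.2,5.5,0,24,3.5,0.2,8.5,0,24,3.5,0.2,9.9,0,24,3.5,0.2,9.9,0])

```text
clock: 31.67
eef_pos: [462.8, 17.3, 37.6]
tool_rot: [3.141, 0.004, -0.051]
force: [-0.5, -0.4, -0.1]
width: 25.4
gripper_force: 0.0
```

```bash
python3 -c "
from h import *
go(501,16.3,40,-2.9)"
```

```text
cm [ 3.82 -0.09 -0.24] roll -0.0 at [462.8  17.3  37.6] yaw -2.9 rot [3.141 0.004] w 25.4 t 31.67 F [-0.5 -0.4 -0.1]
```

arm_command(series=[24,0.8,0,-0.3,0,24,1.6,0,-0.3,0,24,2,0,-0.3,0,24,2.4,0,-0.3,0,24,2.8,0,-0.3,0])

```text
clock: 32.08
eef_pos: [491.2, 16.3, 44.2]
tool_rot: [-3.141, 0.0, -0.051]
force: [-3.9, 0.6, 2.7]
width: 20.4
gripper_force: 2.1
```

arm_command(series=[24,0.3,0,0,0,24,0.6,0,0,0,24,0.9,0,0,0,24,1.1,0,0,0,24,1.1,0,0,0])

```text
clock: 32.5
eef_pos: [502.8, 15.3, 43.2]
tool_rot: [3.141, -0.001, -0.051]
force: [-1.9, -0.5, -1.0]
width: 20.3
gripper_force: 1.0
```

```bash
python3 -c "
from cyl import *
o,d,s=fit(520,16,4,105,-.05,.4,40,('scene',)); print('low end',o+s.min()*d,'up',o+s.max()*d); go(501,16.3,40)"
```

```text
n 486 std 1.5 axis at zref [526.1  14.1  40. ] lean u,v deg [28.4 -1.2] s [-31.1  67.2]
low end [510.5  15.5  11.1] up [558.4  11.   99.9]
cm [-0.2 -0.1  0.3] roll 0 at [502.7  15.3  43.2] yaw -2.9 rot [ 3.1 -0. ] w 20.3 t 32.55 F [-2.1 -1.  -0.2]
```

arm_command(series=[24,0.2,0,0,0,24,0.4,0,0,0,24,0.6,0,0,0,24,0.8,0,0,0,24,1,0,0,0])

```text
clock: 32.97
eef_pos: [505.8, 14.9, 42.5]
tool_rot: [3.141, 0.013, -0.051]
force: [-13.9, -0.3, 7.5]
width: 20.1
gripper_force: 7.0
```

arm_command(series=[24,0.2,0,0,0,24,0.4,0,0,0,24,0.6,0,0,0,24,0.6,0,0,0,24,0.6,0,0,0])

```text
clock: 33.38
eef_pos: [506.2, 14.6, 42.1]
tool_rot: [3.141, 0.023, -0.051]
force: [-21.5, 0.4, 12.5]
width: 20.7
gripper_force: 12.2
```

```bash
python3 -c "
from cyl import *
o,d,s=fit(525,16,4,105,-.05,.4,40,('scene',)); print('low end',o+s.min()*d,'up',o+s.max()*d); go(501,16.3,40)"
```

```text
n 485 std 1.5 axis at zref [529.2  13.5  40. ] lean u,v deg [25.  -1.4] s [-32.   66.8]
low end [514.6  15.1   8.7] up [557.7  10.5 101.3]
cm [-0.5 -0.1  0.2] roll 0 at [506.2  14.5  42.2] yaw -2.9 rot [3.1 0. ] w 20.2 t 33.43 F [-21.4   0.4  12.1]
```

It's blocked at 25° by the deck edge, just short of self-righting. With the upper half free to grip, I'll take it at about 60 mm up and use the long lower lever against the far side of the spindle.

arm_command(series=[24,-1,0,0,0,24,-3,0,0,0,60,-5,0,-2,0,100,-6,0,-5,0,100,-6,0,-9,0])

```text
clock: 33.85
eef_pos: [455.3, 17.7, 132.7]
tool_rot: [3.141, 0.005, -0.051]
force: [0.5, 0.3, 0.1]
width: 56.3
gripper_force: 0.0
```

arm_command(series=[100,3,0,-1,0,100,6,0,-1,0,100,7.7,0.1,-1,0,100,7.7,0.1,-1,0,100,7.7,0.1,-1,0])

```text
clock: 34.27
eef_pos: [537.1, 12.6, 143.7]
tool_rot: [-3.142, -0.003, -0.051]
force: [-0.7, 0.6, -0.5]
width: 85.6
gripper_force: 0.0
```

```bash
python3 -c "
from cyl import *
o,d,s=fit(530,16,4,105,-.05,.4,63,('scene',)); print('low end',o+s.min()*d,'up',o+s.max()*d); go(o[0]-3.5,o[1],58,-2.9)"
```

```text
n 486 std 1.5 axis at zref [539.   12.3  63. ] lean u,v deg [25.1 -1.4] s [-57.   41.3]
low end [513.2  15.1   7.6] up [557.1  10.4 101.9]
cm [0.  0.  8.5] roll -0.0 at [535.5  12.7 143.4] yaw -2.9 rot [ 3.1 -0. ] w 85.4 t 34.32 F [-0.7 -0.6  0.1]
```

arm_command(series=[100,0,0,3,0,100,0,0,6,0,100,0,0,7.5,0,100,0,0,8.5,0,100,0,0,8.5,0])

```text
clock: 34.73
eef_pos: [533.2, 12.8, 56.5]
tool_rot: [3.141, 0.004, -0.051]
force: [-1.4, -0.4, 0.0]
width: 85.5
gripper_force: 0.0
```

arm_command(series=[44,0,0,0,0,44,0,0,0,0,44,0,0,0,0,44,0,0,0,0,44,0,0,-0.4,0])

```text
clock: 35.15
eef_pos: [535.3, 12.9, 62.7]
tool_rot: [-3.142, -0.0, -0.051]
force: [0.5, 0.5, -2.3]
width: 38.6
gripper_force: 43.8
```

arm_command(series=[44,-0.3,0,-3,0,44,-0.5,0,-7,0,44,-0.5,0,-11,0,44,-0.5,0,-15,0,44,-0.5,0,-19.2,0])

```text
clock: 35.57
eef_pos: [529.1, 13.0, 256.1]
tool_rot: [3.142, 0.001, -0.051]
force: [0.6, 0.7, -2.3]
width: 38.6
gripper_force: 43.9
```

arm_command(series=[44,1,0,0,0,44,4,0,0,0,44,8,0,0,0,44,11,0,0,0,44,13.5,0,0,0])

```text
clock: 35.98
eef_pos: [666.7, 6.1, 254.5]
tool_rot: [-3.142, -0.001, -0.051]
force: [-0.2, -0.1, -2.5]
width: 38.2
gripper_force: 43.9
```

arm_command(series=[44,0,0,0,0,44,0,0,3,0,44,0,0,7,0,44,0,0,11,0,44,0,0,12,0])

```text
clock: 36.4
eef_pos: [659.4, 6.5, 127.9]
tool_rot: [3.141, 0.012, -0.051]
force: [-1.9, 0.0, -2.3]
width: 38.4
gripper_force: 43.9
```

```bash
python3 -c "
from cyl import *
s=monitor.read_state(); e=s['eef_pos']
fit(e[0],e[1],e[2]-70,e[2]+50,-.05,.42,e[2],('scene',),60); go(636,10,126,-2.9)"
```

```text
n 556 std 1.4 axis at zref [661.    6.6 127.9] lean u,v deg [25.9 -0.6] s [-78.5  45.2]
cm [-2.4 -0.2  0.2] roll -0.0 at [659.9   6.4 128.5] yaw -2.9 rot [3.1 0. ] w 38.5 t 36.45 F [-1.3  0.3 -3.5]
```

arm_command(series=[44,-0.8,-0.25,0,0,44,-1.8,-0.25,0,0,44,-2.4,-0.25,0,0,44,-2.8,-0.25,0,0,44,-3.2,-0.25,0,0])

```text
clock: 36.87
eef_pos: [635.9, 10.4, 137.0]
tool_rot: [-3.141, -0.008, -0.051]
force: [5.0, 0.2, 1.1]
width: 38.4
gripper_force: 44.8
```

arm_command(series=[44,-0.4,0,0,0,44,-0.8,0,0,0,44,-1.2,0,0,0,44,-1.5,0,0,0,44,-1.5,0,0,0])

```text
clock: 37.28
eef_pos: [622.0, 11.2, 136.7]
tool_rot: [-3.141, -0.01, -0.051]
force: [6.0, -0.1, 0.9]
width: 38.1
gripper_force: 40.6
```

```bash
python3 -c "
from cyl import *
s=monitor.read_state(); e=s['eef_pos']
fit(e[0]+8,e[1],e[2]-62,e[2]+50,-.05,.25,e[2],('scene',),45); go(636,10,126,-2.9)"
```

```text
n 654 std 1.6 axis at zref [627.7  11.4 136.7] lean u,v deg [11.4 -0.3] s [-58.4  44.8]
cm [1.4 0.  1.1] roll -0.0 at [622.1  11.2 136.5] yaw -2.9 rot [-3.1 -0. ] w 38.5 t 37.33 F [6.2 0.6 0.9]
```

That's much better: the lean is 11° with only 6 N of force. I'll finish the turn, set the sleeve down behind the stand, release and measure.

arm_command(series=[44,-0.3,0,0,0,44,-0.6,0,0,0,44,-0.9,0,0,0,44,-1.1,0,0,0,44,-1.1,0,0,0])

```text
clock: 37.75
eef_pos: [605.5, 11.5, 133.8]
tool_rot: [3.141, 0.003, -0.051]
force: [0.6, 0.7, -1.9]
width: 37.5
gripper_force: 6.2
```

arm_command(series=[44,1,0,0,0,44,3.5,0,0,0,44,6,0,0,0,44,8,0,0,0,44,8,0,0,0])

```text
clock: 38.17
eef_pos: [689.1, 7.0, 133.0]
tool_rot: [3.141, -0.0, -0.051]
force: [0.6, 0.5, -0.1]
width: 37.5
gripper_force: 0.0
```

arm_command(series=[44,0,0,2,0,44,0,0,4.5,0,44,0,0,6.5,0,44,0,0,7.2,0,44,0,0,7.4,0])

```text
clock: 38.58
eef_pos: [684.2, 7.5, 57.8]
tool_rot: [3.141, 0.006, -0.051]
force: [0.2, 0.1, 0.3]
width: 37.9
gripper_force: 0.0
```

arm_command(series=[44,0,0,0.2,0,44,0,0,0.4,0,44,0,0,0.6,0,44,0,0,0.7,0,44,0,0,0.7,0])

```text
clock: 39.0
eef_pos: [687.3, 7.6, 53.5]
tool_rot: [-3.142, -0.001, -0.051]
force: [-0.4, 0.6, -0.1]
width: 37.5
gripper_force: 0.0
```

```bash
python3 -c "
from cyl import *
s=monitor.read_state(); e=s['eef_pos']
o,d,s=fit(e[0]+5,e[1],e[2]-50,e[2]+55,-.05,.05,50,('scene',),45);print('low',o+s.min()*d,'up',o+s.max()*d); go(636,10,126,-2.9)"
```

```text
n 257 std 1.9 axis at zref [728.5   4.   50. ] lean u,v deg [-11.9   1.1] s [-40.2  53.6]
low [737.2   2.8   8.3] up [715.6   5.9 111.4]
cm [-5.1  0.  -7.2] roll -0.0 at [687.3   7.6  53.5] yaw -2.9 rot [-3.1 -0. ] w 37.6 t 39.05 F [ 0.5  0.5 -0. ]
```

Grip force is zero, so the sleeve slipped again. I'll use the last picture to find it.

```bash
python3 - <<'E'
from h import *
im,d=grab('scene'); T,dt=grab('top'); np.savez('s3.npz',im=im,d=d,T=T,dt=dt)
a=cv2.resize(im[180:380,200:400],(400,400),interpolation=cv2.INTER_CUBIC); b=cv2.resize(T[60:260,190:390],(400,400),interpolation=cv2.INTER_CUBIC); cv2.imwrite('pics/s3.png',np.hstack([a,b])[:,:,::-1])
E
```

```text
(no output)
```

View pics/s3.png

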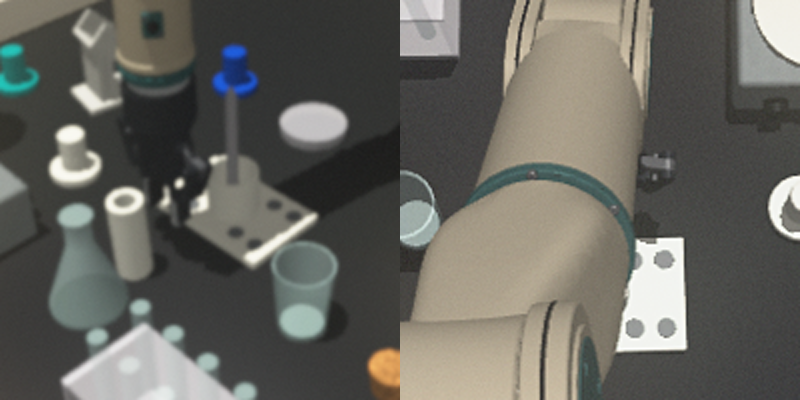

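Luckily the sleeve is standing free, with its ring at (125,200) and base near (133,270) in the left crop. I'll back off, rise and measure its top ring.

arm_command(series=[44,-1,0,0,0,44,-1.5,0,-2,0,44,-1.5,0,-6,0,60,-1.5,0,-10,0,100,-1.5,0,-12,0])

```text
clock: 39.57
eef_pos: [674.4, 8.1, 178.1]
tool_rot: [-3.141, -0.007, -0.051]
force: [1.5, -0.6, 0.5]
width: 60.6
gripper_force: 0.0
```

arm_command(series=[100,0,0,0,0,100,0,0,0,0,100,0,0,0,0,100,0,0,0,0,100,0,0,0,0])

```text
clock: 39.98
eef_pos: [671.1, 8.4, 171.3]
tool_rot: [3.141, 0.003, -0.051]
force: [0.2, 0.4, -0.2]
width: 85.8
gripper_force: 0.0
```

```bash
cat > ring.py <<'E'
from cyl import *
def ring(x0,y0,R=45,lo=94,hi=110,n='scene'):
    im,d=grab(n); P=cloud(n,d); g=im.astype(int); m=(d>0)&(g.min(2)>85)&(np.ptp(g,axis=2)<60)&(np.hypot(P[...,0]-x0,P[...,1]-y0)<R)&(P[...,2]>lo)&(P[...,2]<hi)
    m8=m.astype(np.uint8); c=max(cv2.findContours(m8,cv2.RETR_EXTERNAL,cv2.CHAIN_APPROX_NONE)[0],key=cv2.contourArea)
    z=np.median(P[m][:,2]); w=plane(n,c.reshape(-1,2),100)[:,:2].astype(np.float32); print('ring',m.sum(),'z',z,'circle@100',cv2.minEnclosingCircle(w),'rect',cv2.minAreaRect(w))
E
python3 -c "
from ring import *
ring(724,5)
o,d,s=fit(726,5,8,92,-.05,0,50,('scene',),40);print('low',o+s.min()*d,'up',o+s.max()*d); go(726,5,130,-2.9)"
```

```text
ring 187 z 99.95971480649621 circle@100 ((737.573486328125, 6.813870429992676), 23.661067962646484) rect ((738.8516845703125, 5.514398574829102), (42.06726837158203, 39.155364990234375), 44.52682113647461)
n 550 std 1.0 axis at zref [734.2   3.6  50. ] lean u,v deg [-0.9  0.5] s [-41.5  41. ]
low [734.9   3.2   7.9] up [733.6   4.   91.6]
cm [5.5 0.1 4.2] roll -0.0 at [671.5   8.3 171.7] yaw -2.9 rot [3.1 0. ] w 85.6 t 40.08 F [-0.3 -1.4  0.2]
```

The sleeve is upright at about (735.5, 4.5) with its top at z=100. I'll move above it and check how tall the flask next to it is.

arm_command(series=[100,1.5,0,0,0,100,3.5,0.05,0,0,100,5.5,0.05,0,0,100,6.2,0.05,0,0,100,6.2,0.05,0,0])

```text
clock: 40.5
eef_pos: [734.8, 4.5, 171.8]
tool_rot: [3.141, 0.0, -0.051]
force: [-0.4, 0.2, -0.5]
width: 85.4
gripper_force: 0.0
```

arm_command(series=[100,0,0,1,0,100,0,0,2,0,100,0,0,3,0,100,0,0,3.5,0,100,0,0,3.5,0])

```text
clock: 40.92
eef_pos: [732.1, 4.8, 135.6]
tool_rot: [3.141, 0.004, -0.051]
force: [0.4, 0.6, -0.2]
width: 85.0
gripper_force: 0.0
```

```bash
python3 -c "
from h import *
go(733.5,4.5,93.5,-2.9)
z=np.load('s3.npz'); P=cloud('scene',z['d'])[275:345,215:275].reshape(-1,3); k=(P[:,0]>745)&(P[:,0]<860)&(P[:,2]>5); Q=P[k]; print(Q.min(0),Q.max(0)); H=Q[Q[:,2]>90]; print(len(H),H.min(0) if len(H) else 0,H.max(0) if len(H) else 0)"
```

```text
cm [0.14 0.03 4.21] roll -0.0 at [732.1   4.8 135.6] yaw -2.9 rot [3.141 0.004] w 85.0 t 40.92 F [ 0.4  0.6 -0.2]
[ 745.0832912  -150.30074266    5.00002707] [859.83187371 189.18693565 164.20554365]
445 [745.22619417 -14.49415436  90.09112263] [859.83187371 189.18693565 164.20554365]
```

arm_command(series=[100,0.1,0,1.5,0,100,0.1,0,3,0,100,0.1,0,4,0,100,0.1,0,4.2,0,100,0.1,0,4.2,0])

```text
clock: 41.33
eef_pos: [734.3, 4.6, 94.7]
tool_rot: [3.141, 0.002, -0.051]
force: [-0.7, 0.3, -0.1]
width: 85.2
gripper_force: 0.0
```

arm_command(series=[0,0,0,0,0,0,0,0,0,0,0,0,0,0,0,0,0,0,0,0,0,0,0,0,0])

```text
clock: 41.75
eef_pos: [736.1, 4.4, 97.6]
tool_rot: [3.142, -0.003, -0.051]
force: [-1.0, -0.7, 5.0]
width: 34.6
gripper_force: 59.3
```

arm_command(series=[0,0,0,-0.5,0,0,0,0,-2,0,0,0,0,-5,0,0,0,0,-9,0,0,0,0,-13,0])

```text
clock: 42.17
eef_pos: [733.6, 4.7, 226.0]
tool_rot: [3.141, 0.004, -0.051]
force: [0.8, -0.4, -1.0]
width: 34.0
gripper_force: 60.1
```

arm_command(series=[0,0,0,-3,0,0,0,0,-5.5,0,0,0,0,-7,0,0,0,0,-7,0,0,0,0,-7,0])

```text
clock: 42.58
eef_pos: [734.9, 4.7, 296.2]
tool_rot: [-3.141, -0.001, -0.051]
force: [-1.2, 1.1, -2.2]
width: 34.0
gripper_force: 60.1
```

arm_command(series=[0,-3,0,0,0,0,-7,0,0,0,0,-11,0,0,0,0,-13.5,0,0,0,0,-14.4,0,0,0])

```text
clock: 43.0
eef_pos: [585.2, 12.2, 293.9]
tool_rot: [3.141, 0.008, -0.051]
force: [-0.1, -0.2, -2.0]
width: 34.3
gripper_force: 60.0
```

arm_command(series=[0,0,0,0,0,0,0,0,0,0,0,0,0,0,0,0,0,0,0,0,0,0,0,0,0])

```text
clock: 43.42
eef_pos: [591.9, 11.8, 295.2]
tool_rot: [3.141, 0.001, -0.051]
force: [0.3, 0.1, -2.6]
width: 34.4
gripper_force: 60.1
```

```bash
python3 -c "
from cyl import *
s=monitor.read_state(); e=s['eef_pos']
o,d,s=fit(e[0],e[1],e[2]-98,e[2]+5,-.05,0,e[2]-50,('scene',),45); print('low',o+s.min()*d,'up',o+s.max()*d)
go(e[0]+590.3-o[0],e[1]+12.5-o[1],200)"
```

```text
n 794 std 1.3 axis at zref [590.8  11.8 245.2] lean u,v deg [0.5 1.7] s [-44.  53.]
low [590.4  10.4 199. ] up [591.4  13.4 299.6]
cm [-0.1 -0.1  9.5] roll 0 at [591.8  11.8 295.4] yaw -2.9 rot [3.1 0. ] w 34.5 t 43.47 F [-0.3  0.2 -2.1]
```

arm_command(series=[0,-0.05,-0.07,1.5,0,0,-0.05,-0.07,3,0,0,-0.05,-0.07,4.5,0,0,-0.05,-0.07,6,0,0,-0.05,-0.07,7.5,0])

```text
clock: 43.88
eef_pos: [591.2, 12.6, 220.1]
tool_rot: [3.142, -0.0, -0.051]
force: [0.4, -0.1, -2.2]
width: 34.2
gripper_force: 60.1
```

arm_command(series=[0,0,0,1.2,0,0,0,0,2.4,0,0,0,0,3.6,0,0,0,0,4.2,0,0,0,0,4.5,0])

```text
clock: 44.3
eef_pos: [590.5, 12.6, 174.8]
tool_rot: [3.141, 0.002, -0.051]
force: [-0.9, 0.3, -0.9]
width: 34.6
gripper_force: 60.1
```

```bash
python3 -c "
from h import *
go(591.9,12.5,110)
from cyl import *
s=monitor.read_state(); e=s['eef_pos']
fit(e[0],e[1],e[2]-90,e[2]+5,-.05,0,e[2]-40,('scene',),45)"
```

```text
cm [0.14 0.   6.48] roll 0 at [590.5  12.6 174.8] yaw -2.9 rot [3.141e+00 2.000e-03] w 34.6 t 44.3 F [-0.9  0.3 -0.9]
n 626 std 1.3 axis at zref [589.1  12.5 134.8] lean u,v deg [-0.2  1.2] s [-49.   43.7]
```

Entry is clean. I'll lower it home, release, rise and go above the loose deck.

arm_command(series=[0,0,0,1.5,0,0,0,0,3,0,0,0,0,4.3,0,0,0,0,5.2,0,0,0,0,5.7,0])

```text
clock: 44.77
eef_pos: [590.7, 12.7, 118.4]
tool_rot: [3.142, 0.0, -0.051]
force: [0.2, -0.2, -1.4]
width: 34.4
gripper_force: 60.1
```

arm_command(series=[0,0,0,0.3,0,0,0,0,0.5,0,0,0,0,0.7,0,0,0,0,0.9,0,0,0,0,1,0])

```text
clock: 45.18
eef_pos: [591.3, 12.6, 109.6]
tool_rot: [3.142, -0.001, -0.051]
force: [-0.8, -0.8, 7.3]
width: 34.0
gripper_force: 61.6
```

```bash
python3 -c "
from h import *
go(590.5,12.6,107)
from cyl import *
s=monitor.read_state(); e=s['eef_pos']
im,d=grab('scene'); P=cloud('scene',d); Q=P[(np.hypot(P[...,0]-590,P[...,1]-12.5)<23)&(P[...,2]>85)&(P[...,2]<130)&(im.min(2)>90)]; print(len(Q),np.percentile(Q[:,2],[50,90,97]))"
```

```text
cm [-0.08  0.    0.26] roll 0 at [591.3  12.6 109.6] yaw -2.9 rot [ 3.142e+00 -1.000e-03] w 34.0 t 45.18 F [-0.8 -0.8  7.3]
217 [102.8 113.  114.5]
```

Home: 7 N of contact, top at z≈112–113. I'll release and go to the deck.

arm_command(series=[45,0,0,0,0,55,0,0,0,0,75,0,0,0,0,100,0,0,0,0,100,0,0,0,0])

```text
clock: 45.65
eef_pos: [590.9, 12.7, 109.1]
tool_rot: [-3.142, -0.0, -0.051]
force: [0.5, 0.5, 0.8]
width: 80.8
gripper_force: 0.0
```

arm_command(series=[100,0,0,-2,0,100,0,0,-5,0,100,0,0,-8.5,0,100,0,0,-11,0,100,0,0,-11,0])

```text
clock: 46.07
eef_pos: [594.3, 12.6, 224.7]
tool_rot: [-3.141, -0.011, -0.051]
force: [-0.7, -0.8, 0.4]
width: 85.2
gripper_force: 0.0
```

arm_command(series=[100,-1.2,-3.3,0,0,100,-2.6,-7,0,0,100,-4,-10.7,0,0,100,-5.4,-14.4,0,0,100,-6.8,-18.1,0,0])

```text
clock: 46.48
eef_pos: [531.0, 198.4, 218.6]
tool_rot: [3.141, 0.001, -0.051]
force: [0.7, 0.7, -0.5]
width: 85.8
gripper_force: 0.0
```

arm_command(series=[100,-1.4,-3.7,0,0,100,-2.8,-7.4,0,0,100,-4.2,-11,2,0,100,-4.8,-12.1,6,0,100,-4.8,-12.1,9,0])

```text
clock: 46.9
eef_pos: [487.2, 326.3, 127.5]
tool_rot: [-3.138, 0.001, -0.043]
force: [0.7, 0.0, -0.8]
width: 85.1
gripper_force: 0.0
```

arm_command(series=[100,0,0,0,0,100,0,0,0,0,100,0,0,0,0,100,0,0,0,0,100,0,0,0,0])

```text
clock: 47.32
eef_pos: [492.0, 320.1, 131.1]
tool_rot: [-3.139, -0.003, -0.053]
force: [-0.6, -0.4, 0.3]
width: 85.4
gripper_force: 0.0
```

```bash
python3 -c "
from h import *
go(490,318.6,21)
im,d=grab('scene'); P=cloud('scene',d); g=(im.min(2)>90)
Q=P[(np.hypot(P[...,0]-590,P[...,1]-12.5)<23)&(P[...,2]>85)&(P[...,2]<130)&g]; print('sleeve top',len(Q),np.percentile(Q[:,2],[50,97]),Q.min(0),Q.max(0))
Q=P[(np.hypot(P[...,0]-490,P[...,1]-318)<30)&(P[...,2]>36)&(P[...,2]<50)&g]; print('hub',len(Q),Q.min(0),Q.max(0),Q.mean(0))"
```

```text
cm [-0.19  0.16 11.01] roll 0 at [492.  320.1 131.1] yaw -3.0 rot [-3.139e+00 -3.000e-03] w 85.4 t 47.32 F [-0.6 -0.4  0.3]
sleeve top 298 [108.03028971 126.22142954] [572.45424415  -5.58473702  85.01392244] [611.85500017  33.52672011 129.91676447]
hub 188 [473.01789743 302.48816109  36.04427311] [513.13401088 341.15423208  44.22948418] [494.3642655  321.81458009  40.64179013]
```

arm_command(series=[100,-0.2,0.16,3,0,100,-0.2,0.16,6,0,100,-0.2,0.16,9,0,100,-0.2,0.16,10.5,0,100,-0.2,0.16,11,0])

```text
clock: 47.78
eef_pos: [487.3, 317.7, 17.2]
tool_rot: [3.14, 0.003, -0.052]
force: [0.5, 0.4, 0.5]
width: 85.5
gripper_force: 0.0
```

arm_command(series=[100,0,0,0,0,0,0,0,0,0,0,0,0,0,0,0,0,0,0,0,0,0,0,0,0])

```text
clock: 48.2
eef_pos: [489.0, 319.4, 20.4]
tool_rot: [-3.14, -0.002, -0.051]
force: [-5.1, -2.5, 41.4]
width: 38.7
gripper_force: 51.0
```

arm_command(series=[0,0,0,0,0,0,0,0,-1,0,0,0,0,-4,0,0,0,0,-8,0,0,0,0,-12,0])

```text
clock: 48.62
eef_pos: [487.1, 317.9, 140.0]
tool_rot: [3.14, 0.002, -0.051]
force: [1.4, 0.6, -3.6]
width: 38.1
gripper_force: 61.2
```

arm_command(series=[0,0,0,-4,0,0,0,0,-8,0,0,1,3,-8,0,0,2.3,6,-8,0,0,3.6,9.4,-8,0])

```text
clock: 49.03
eef_pos: [519.1, 223.5, 220.6]
tool_rot: [-3.14, -0.002, -0.048]
force: [0.3, -0.2, -2.7]
width: 38.0
gripper_force: 61.2
```

arm_command(series=[0,1.4,3.7,0,0,0,2.8,7.4,0,0,0,4.2,11.1,0,0,0,5.6,14.8,0,0,0,6.9,18,0,0])

```text
clock: 49.45
eef_pos: [578.8, 36.4, 219.6]
tool_rot: [3.141, 0.0, -0.053]
force: [0.4, -0.0, -3.3]
width: 38.1
gripper_force: 61.2
```

arm_command(series=[0,0.9,2.2,0,-4,0,1.1,2.65,0,-7.9,0,1.1,2.65,0,-7.9,0,1.1,2.65,0,-7.9,0,1.1,2.65,0,-7.9])

```text
clock: 49.87
eef_pos: [588.0, 14.4, 219.1]
tool_rot: [-3.14, 0.001, 0.087]
force: [0.2, 0.2, -3.0]
width: 38.2
gripper_force: 61.2
```

```bash
python3 -c "
from h import *
np.set_printoptions(precision=1,suppress=True)
go(590.3,12.5,190)
e=monitor.read_state()['eef_pos']
im,d=grab('scene'); P=cloud('scene',d); g=(im.min(2)>90)
m=(np.hypot(P[...,0]-590,P[...,1]-12.5)<115)&(abs(P[...,2]-e[2]+14)<14)&g; Q=P[m]; print('deck',len(Q),np.percentile(Q[:,2],[5,50,95])-e[2])
w=Q[abs(Q[:,2]-np.median(Q[:,2]))<5][:,:2].astype(np.float32); print(cv2.minAreaRect(w))
k=w-w.mean(0); print(np.linalg.lstsq(np.c_[Q[:,:2]-Q[:,:2].mean(0)],Q[:,2]-Q[:,2].mean(),rcond=None)[0])"
```

```text
cm [0.2 0.2 2.9] roll 0 at [588.   14.4 219.1] yaw 5.0 rot [-3.1  0. ] w 38.2 t 49.87 F [ 0.2  0.2 -3. ]
deck 2014 [-18.4 -12.4 -10.1]
((591.3713989257812, 14.892036437988281), (112.07347106933594, 174.47959899902344), 1.361867904663086)
[-0. -0.]
```

The deck is level, its yaw (1.4°) matches the stand's (1.5°), and it's centred within about 1–2 mm. I'll lower it home, release, and go on to above the knob.

arm_command(series=[0,0.05,0.13,1.2,0,0,0.05,0.13,2.4,0,0,0.05,0.13,3.6,0,0,0.05,0.13,5,0,0,0.05,0.13,6.4,0])

```text
clock: 50.33
eef_pos: [589.2, 13.3, 154.7]
tool_rot: [-3.141, -0.0, 0.088]
force: [0.5, 0.4, -2.8]
width: 38.1
gripper_force: 61.3
```

arm_command(series=[0,0,0,0.8,0,0,0,0,1.4,0,0,0,0,1.8,0,0,0,0,2.2,0,0,0,0,2.4,0])

```text
clock: 50.75
eef_pos: [590.9, 12.0, 132.7]
tool_rot: [-3.141, -0.004, 0.087]
force: [-4.0, 1.1, 19.1]
width: 38.4
gripper_force: 63.2
```

```bash
python3 -c "
from h import *
go(588.2,13,132)"
```

```text
cm [-0.26 -0.13  0.07] roll 0 at [590.9  12.  132.7] yaw 5.0 rot [-3.141 -0.004] w 38.4 t 50.75 F [-4.   1.1 19.1]
```

arm_command(series=[0,0,0,-0.1,0,45,0,0,-0.1,0,60,0,0,-0.1,0,100,0,0,-0.1,0,100,0,0,-0.1,0])

```text
clock: 51.17
eef_pos: [589.6, 11.4, 132.2]
tool_rot: [3.142, -0.001, 0.087]
force: [-1.2, -0.1, 0.2]
width: 73.2
gripper_force: 0.0
```

arm_command(series=[100,0,0,-2,0,100,0,0,-5,0,100,0,0,-8,0,100,0,0,-10,0,100,0,0,-10,0])

```text
clock: 51.58
eef_pos: [592.4, 11.3, 236.8]
tool_rot: [3.141, -0.009, 0.087]
force: [1.2, -0.3, 0.7]
width: 85.4
gripper_force: 0.0
```

arm_command(series=[100,1,3,0,0,100,2.3,6.7,0,0,100,3.6,10.4,0,0,100,4.9,14.1,0,0,100,6.1,17.8,0,0])

```text
clock: 52.0
eef_pos: [665.9, -162.2, 231.3]
tool_rot: [-3.141, 0.001, 0.087]
force: [1.1, 0.7, 0.5]
width: 85.4
gripper_force: 0.0
```

arm_command(series=[100,0.9,2.7,0,0,100,0.9,2.7,3,0,100,0.9,2.7,7,0,100,0.9,2.7,10,0,100,0.9,2.7,10,0])

```text
clock: 52.42
eef_pos: [671.4, -185.3, 123.9]
tool_rot: [-3.137, 0.013, 0.086]
force: [-1.3, 0.0, 0.2]
width: 85.3
gripper_force: 0.0
```

arm_command(series=[100,0,0,0,0,100,0,0,0,0,100,0,0,0,0,100,0,0,0,0,100,0,0,0,0])

```text
clock: 52.83
eef_pos: [678.0, -186.9, 134.1]
tool_rot: [3.14, -0.003, 0.087]
force: [0.1, 0.3, -0.6]
width: 85.4
gripper_force: 0.0
```

```bash
python3 -c "
from h import *
np.set_printoptions(precision=1,suppress=True)
go(676.2,-185.2,36)
im,d=grab('scene'); P=cloud('scene',d); g=(im.min(2)>90)
Q=P[(np.hypot(P[...,0]-590,P[...,1]-12.5)<115)&(P[...,2]>100)&(P[...,2]<130)&g]; q=Q[(Q[:,2]>114)]; print('plate z',np.percentile(Q[:,2],[10,50,90]),cv2.minAreaRect(q[:,:2].astype(np.float32)))
Q=P[(np.hypot(P[...,0]-590,P[...,1]-12.5)<26)&(P[...,2]>145)&(P[...,2]<160)&g]; print('hub',len(Q),np.percentile(Q[:,2],[50,90]),(Q.min(0)+Q.max(0))/2)
Q=P[(np.hypot(P[...,0]-677,P[...,1]+184)<30)&(P[...,2]>52)&(P[...,2]<70)&g]; print('knob',len(Q),(Q.min(0)+Q.max(0))/2,np.percentile(Q[:,2],90))"
```

```text
cm [-0.2 -0.2  9.8] roll 0 at [ 678.  -186.9  134.1] yaw 5.0 rot [ 3.1 -0. ] w 85.4 t 52.83 F [ 0.1  0.3 -0.6]
plate z [116.6 120.6 122.1] ((592.2662353515625, 12.575653076171875), (114.5418930053711, 173.34811401367188), 1.6603591442108154)
hub 173 [153.8 155.9] [594.2  14.1 152.5]
knob 111 [ 678.9 -183.    58.1] 62.95147445503551
```

The deck is seated: plate top at z=120.6, angle 1.7° against the stand's 1.5°. Next I'll grip the white knob, lift it and carry it over the spindle.

arm_command(series=[100,-0.2,-0.2,2.5,0,100,-0.2,-0.2,5,0,100,-0.2,-0.2,7.5,0,100,-0.2,-0.2,9.3,0,100,-0.2,-0.2,9.8,0])

```text
clock: 53.3
eef_pos: [672.6, -184.2, 31.1]
tool_rot: [-3.14, 0.005, 0.087]
force: [-0.7, 0.8, 0.6]
width: 85.7
gripper_force: 0.0
```

arm_command(series=[100,0,0,0,0,0,0,0,0,0,0,0,0,0,0,0,0,0,0,0,0,0,0,0,0])

```text
clock: 53.72
eef_pos: [675.6, -185.1, 35.4]
tool_rot: [3.141, -0.002, 0.087]
force: [0.6, -0.1, -0.7]
width: 39.0
gripper_force: 0.0
```

arm_command(series=[0,0,0,0,0,0,0,0,-1,0,0,0,0,-4,0,0,0,0,-8,0,0,0,0,-12,0])

```text
clock: 54.13
eef_pos: [673.5, -184.6, 154.7]
tool_rot: [-3.141, 0.003, 0.087]
force: [1.8, -1.2, -1.2]
width: 31.6
gripper_force: 59.8
```

arm_command(series=[0,0,0,-4,0,0,0,0,-7.6,0,0,-1,-3,-7.6,0,0,-2.2,-6.6,-7.6,0,0,-3.4,-10.2,-7.6,0])

```text
clock: 54.55
eef_pos: [631.4, -86.1, 231.5]
tool_rot: [3.141, -0.002, 0.084]
force: [-0.6, 1.3, -1.5]
width: 32.1
gripper_force: 59.9
```

arm_command(series=[0,-1.2,-3.6,0,0,0,-2.4,-7.2,0,0,0,-3.44,-10.23,0,0,0,-3.44,-10.23,0,0,0,-3.44,-10.23,0,0])

```text
clock: 54.97
eef_pos: [588.0, 15.6, 230.8]
tool_rot: [-3.14, -0.0, 0.092]
force: [-0.1, -0.2, -0.3]
width: 31.8
gripper_force: 59.9
```

```bash
python3 -c "
from h import *
np.set_printoptions(precision=1,suppress=True)
go(590.3,12.5,195)
e=monitor.read_state()['eef_pos']
im,d=grab('scene'); P=cloud('scene',d); g=(im.min(2)>90)
Q=P[(np.hypot(P[...,0]-590,P[...,1]-12.5)<45)&(P[...,2]>e[2]-40)&(P[...,2]<e[2]-15)&g]; print('knob skirt',len(Q),(Q.min(0)+Q.max(0))/2,Q.max(0)-Q.min(0),np.percentile(Q[:,2],[3,50,97])-e[2])"
```

```text
cm [0.2 0.3 3.6] roll 0 at [588.   15.6 230.8] yaw 5.3 rot [-3.1 -0. ] w 31.8 t 54.97 F [-0.1 -0.2 -0.3]
knob skirt 375 [592.4  17.4 205. ] [62.3 63.7 21.3] [-32.8 -23.2 -16.7]
```

arm_command(series=[0,0.1,0.25,0,0,0,0.1,0.25,0,0,0,0.1,0.25,0.8,0,0,0.1,0.25,1.6,0,0,0.1,0.25,2.2,0])

```text
clock: 55.43
eef_pos: [589.5, 9.6, 206.5]
tool_rot: [-3.142, 0.002, 0.086]
force: [-0.1, -0.4, -0.6]
width: 32.2
gripper_force: 59.9
```

arm_command(series=[0,0,0,0.5,0,0,0,0,1,0,0,0,0,1.4,0,0,0,0,1.7,0,0,0,0,1.9,0])

```text
clock: 55.85
eef_pos: [590.7, 10.4, 189.4]
tool_rot: [-3.141, -0.001, 0.087]
force: [-1.5, 0.7, 13.1]
width: 31.8
gripper_force: 61.4
```

```bash
python3 -c "
from h import *
np.set_printoptions(precision=1,suppress=True)
go(590.3,12.5,188)
im,d=grab('scene'); P=cloud('scene',d); g=(im.min(2)>90)
Q=P[(np.hypot(P[...,0]-592,P[...,1]-14)<36)&(P[...,2]>145)&(P[...,2]<185)&g]; h=np.histogram(Q[:,2],bins=range(145,186,3)); print(h[0],(Q.min(0)+Q.max(0))/2)"
```

```text
cm [-0.  -0.2  0.1] roll 0 at [590.7  10.4 189.4] yaw 5.0 rot [-3.1 -0. ] w 31.8 t 55.85 F [-1.5  0.7 13.1]
[ 11   0   0  18  31  34  71 172  18  20  16  23  15] [594.   12.5 165.1]
```

The knob is seated: 13 N of contact, skirt top at about 166. I'll release, rise, check and hand in.

arm_command(series=[0,0,0,-0.1,0,40,0,0,-0.1,0,60,0,0,-0.1,0,100,0,0,-0.1,0,100,0,0,-0.1,0])

```text
clock: 56.32
eef_pos: [590.2, 10.3, 190.1]
tool_rot: [3.142, -0.0, 0.087]
force: [0.3, -0.1, -0.4]
width: 69.6
gripper_force: 0.0
```

arm_command(series=[100,0,0,-1,0,100,0,0,-3,0,100,0,0,-6,0,100,0,0,-9,0,100,0,0,-11,0])

```text
clock: 56.73
eef_pos: [591.1, 10.2, 303.7]
tool_rot: [3.141, -0.004, 0.087]
force: [0.8, 0.4, 0.8]
width: 85.2
gripper_force: 0.0
```

arm_command(series=[100,0,0,0,0,100,0,0,0,0,100,0,0,0,0,100,0,0,0,0,100,0,0,0,0])

```text
clock: 57.15
eef_pos: [589.3, 10.3, 298.8]
tool_rot: [-3.142, 0.002, 0.087]
force: [0.5, 0.9, -0.7]
width: 85.6
gripper_force: 0.0
```

```bash
python3 -c "
from h import *
np.set_printoptions(precision=1,suppress=True)
from cell import workorder
go(590,12,300)
im,d=grab('scene'); P=cloud('scene',d); g=(im.min(2)>90)
Q=P[(np.hypot(P[...,0]-592,P[...,1]-14)<36)&(P[...,2]>145)&(P[...,2]<230)&g]; h=np.histogram(Q[:,2],bins=range(145,231,3))[0]; print(h,(Q.min(0)+Q.max(0))/2)
top=np.percentile(Q[:,2],98); print(top)
if 211<top<221: print(workorder.finish_job())"
```

```text
cm [ 0.1 -0.2 -0.1] roll 0 at [589.3  10.3 298.8] yaw 5.0 rot [-3.1  0. ] w 85.6 t 57.15 F [ 0.5  0.9 -0.7]
[ 10   0   0  16  36  27  81 165  19  20  17  21  20  17  18  22  19  18
  18  21  18  19  23  90   8   0   0   0] [594.   12.2 181.5]
216.74161626123183
the job is handed in; nothing more can be done
None
```

The job was handed in at about 57 s: sleeve, deck and knob are on the spindle, their heights agreeing with fully home by camera and contact force, though the sleeve slipped out of the grip twice on the way and the beaker and stopper were not re-measured at the end.

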